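# Find the instrument case that rattles and hold it out for inspection

## Task

One of the three sealed wooden cases has something loose inside. Going from the robot's left to its right, lift each case a hand's width straight above its round mat, shake it there briskly to and fro to feel whether it rattles, and stand it back upright on the middle of its own mat (the last one may stay in hand if it is the one); then hold the rattling case out level over the middle of the green mat, about 20 cm up, and finish while still holding it there, with the two quiet cases standing on their mats and the measuring tools left alone.

Things in the scene. Friction and masses are not known exactly. Their poses are not given: they have to be found in the camera images.
- case_left_centre (a point): centre (half-way up) of the case on the left mat (robot's left, +y), one of three look-alike sealed wooden cases: 140 long (its x), 58 wide (its y), 58 high (its z, up), rigid, 0.55 to 0.66 kg. Starts standing flat, within 10 mm of its mat's centre, its centre 32 mm above the bench, at any yaw to 0.7 rad. Grip it across its width
- case_mid_centre (a point): centre (half-way up) of the like case on the middle mat; same sizes, axes and start as case_left
- case_right_centre (a point): centre (half-way up) of the like case on the right mat; same sizes, axes and start as case_left
- case_left: the same case, origin at the centre of its underside. Any one of the three cases hides a loose steel disc (42 across, 28 high, 0.30 kg) that slides very easily 86 mm along the case's length and knocks on its ends (it runs to the low end at a tilt of 0.1 rad): felt at the wrist as changing force and moment (a swing of up to 0.25 N m about the width axis), even just after the hand stops. In the other two all is fixed; they weigh much the same
- case_mid: the case on the middle mat, origin at the centre of its underside; it too may be the one with the loose disc
- case_right: the case on the right mat, origin at the centre of its underside; it too may be the one with the loose disc
- mat_left_top (a point): centre of the top of the left (seen by the robot, robot's left is +y) round black rubber mat, 160 in diameter and 3 thick, fixed to the bench; a case stands on it
- mat_mid_top (a point): centre of the top of the middle (seen by the robot, robot's left is +y) round black rubber mat, 160 in diameter and 3 thick, fixed to the bench; a case stands on it
- mat_right_top (a point): centre of the top of the right (seen by the robot, robot's left is +y) round black rubber mat, 160 in diameter and 3 thick, fixed to the bench; a case stands on it
- green_mat_top (a point): centre of the top of the green hand-over mat on the far side of the bench, 110 (x) by 150 (y), 3 thick, fixed to the bench; its yaw varies
- caliper_base (a point): bystander: sliding caliper lying flat, 170 long (its x), up to 55 across, 10 high; this point is under the middle of its beam
- dial_stand_base (a point): bystander: dial indicator on a dark block base 62 by 50, 183 high in all; the dial overhangs the base by up to 50 along its -x; this point is the centre of the base's underside
- ring_gauge_base (a point): bystander: steel ring gauge, 52 outside diameter, 18 high; centre of its underside
Mind the look-alikes: they are no part of the job. What is shaped like the case_left but blue is not meant.

How it is judged:
By the outcome, as a careful person would: the job done as asked, in the order asked, and still so for the second after the job is handed in, while the arm keeps its last pose, push and grip.
It also fails if it takes over 72 s, if anything falls off the work surface, if the arm or the gripper's body presses on something with over 40 N, if the wrist force passes 120 N, or if a joint passes its speed limit or range.

## Robot

A 7-joint arm with a two-finger parallel gripper is mounted at the origin on the work surface. World frame = base frame: x ahead of the robot, y to its left, z up, the work surface at z = 0. Lengths are in mm, angles in rad, forces in N, time in s.
With the tool pointing down it reaches from about 425 to 950 mm from the base axis. Payload 16.7 kg.
Tool frame: the origin (TCP) lies between the finger pads; the fingertips stand 14 mm ahead of it and the grasp point (between the pads) lies 5 mm behind it (bot.tip_reach is the distance from the TCP to the fingertips, in mm); z points along the fingers, x is the direction in which the jaws open and shut, and the axes are right-handed (so a half turn about z gives the same grasp; the last joint's range is limited). The gripper opens to 94 mm and grips with 3 to 60 N. Pads are 16 mm wide; open, the fingers measure 119 mm over their backs; the gripper's body (75 mm by 177 mm) begins 78 mm behind the grasp point.
Start: joints at [-1.304, 0.426, 0.074, 1.606, -0.034, 1.111, -0.067], TCP at [273.265, 617.172, 219.467] pointing down, gripper open.
Joint ranges: [-2.85, 2.85], [-0.5, 2.14], [-1.23, 1.37], [0.21, 2.46], [-1.02, 4.16], [0.16, 2.05], [-2.73, 2.73]. Speed limits (rad/s): [1.89, 1.89, 2.39, 2.39, 3.01, 3.01, 3.01].

## Interface

Orientations are given as a unit quaternion [w, x, y, z].
In Python, from workcell import state, vision, ticket, bot gives the robot as it stands.
- The arm moves only by the tool arm_command, never from a script. Its argument "targets" is a list of rows, each a list of 7 numbers: the closure, from 0 (fully open) to 1 (shut), then the shift along the world's x, y, z in cm, then the turn, a rotation vector about the world's x, y, z in rad. In form: [[fingers, x, y, z, wx, wy, wz], ...]. A call has exactly 5 rows; each row is the pose to reach, as a shift and turn from the pose commanded when the call began; what a row does not reach only later rows make up. A row lasts 1/12 s, in which the tool goes at most 41.7 mm and 7.16 degrees, less where a joint would pass 70% of its speed; a pose out of reach is approached as far as the arm can. A call with a gripper value outside its range is refused whole. The fingers move at their own pace and stop on an object; "force" is the grip in N (left out, the last holds). Time passes only in rows, so rows that repeat a pose let the fingers close, or fill a call up. It gives the time, the measured TCP pose, the force and the opening at its end, in the units of the state.
- state(): the state, without advancing time (a new reading comes with each control period).
- vision.read_camera(name): name is "side" or "top"; returns the picture (480x640x3 uint8, red, green, blue); there is no depth.
- vision.camera_info(name): a dict with "camera_matrix" (3x3 intrinsics, pixels), "k1" (the pictures are not rectified: a ray, as slopes to the right and down, at radius r is drawn at 1 + k1 r^2 times it, then the intrinsics apply), "R" (3x3) and "t" (3): a world point X has camera coordinates R X + t. Camera axes: x right, y down, z forward; pixel columns grow to the right and rows downward; lengths in mm; the calibration is good to about 2 mm. A picture is of the moment at which its call begins. camera_info takes no time and is no camera call.
- ticket.job_done(): hands the job in, once; it reports no verdict.
The state is a dict: "time_s": time; "joint_positions": joint angles; "joint_velocities": joint speeds; "tau": joint torques, N m; "eef_pos": TCP position; "orientation": TCP orientation; "contact_force": force on the tool from outside, world axes, zero at the start; "moment": the same for the moment, N m; "opening": finger opening in mm.
Only numpy, scipy, OpenCV 4.12 (cv2) and the standard library are available. Lean on these libraries where they do the work, as an engineer would, in place of code of your own. Each camera call takes 0.05 s, during which the arm holds its last target.

## Working session

There is one attempt and no reset: what is moved stays moved. The work goes in short steps, Python scripts to look and compute and a tool call to move; the robot and the scene stay as the last step left them, time stands still between calls to the robot, and variables do not carry over. Pictures are saved under pics/ and viewed, and the job is handed in when it is done.

Besides the shell and the picture viewer there is one more tool, called after "Request:" as name(argument=value, ...) on one line, values as JSON. arm_command: Moves the arm, as the interface text tells. Its arguments: {"type":"object","properties":{"targets":{"type":"array"},"force":{"type":"number"}},"required":["targets"]}

```bash
ls; mkdir -p pics
python3 - <<'E'
from workcell import state, vision, ticket, bot
import cv2
for n in("side","top"):
    im=vision.read_camera(n); cv2.imwrite(f"pics/{n}0.png",im[:,:,::-1])
    print(n,vision.camera_info(n))
print(state()); print([a for a in dir(bot) if a[0]!='_'])
E
```

```text
pics
side {'camera_matrix': array([[486.19324879,   0.        , 310.51080199],
       [  0.        , 486.19324879, 241.54840233],
       [  0.        ,   0.        ,   1.        ]]), 'k1': -0.0021360746241225956, 'R': array([[ 0.7393523 , -0.67317052, -0.01412894],
       [-0.50603049, -0.54169268, -0.67119459],
       [ 0.44417487,  0.50339894, -0.74114654]]), 't': array([-350.21072689,  266.42997846,  747.69900553])}
top {'camera_matrix': array([[476.50900955,   0.        , 322.21249732],
       [  0.        , 476.50900955, 235.75658018],
       [  0.        ,   0.        ,   1.        ]]), 'k1': -0.0028804485245694073, 'R': array([[ 0.00572218, -0.99993092, -0.0102666 ],
       [-0.99127281, -0.00431986, -0.1317557 ],
       [ 0.13170225,  0.01093093, -0.99122905]]), 't': array([  11.99606477,  453.17322088, 1098.26117297])}
{'time_s': 0.1, 'joint_positions': array([-1.30351261,  0.42666949,  0.07384642,  1.60654713, -0.0341286 ,
        1.1108044 , -0.06708175]), 'joint_velocities': array([ 0.0011324 , -0.00274831,  0.00229499, -0.0029984 , -0.000833  ,
        0.00065715, -0.00016403]), 'tau': array([ 6.95164010e-03, -9.37461305e+01,  3.67625803e+00, -4.55047381e+01,
       -4.87823517e-02,  1.68129714e-02,  9.76870211e-06]), 'eef_pos': array([273.11081297, 616.85711093, 218.84358398]), 'orientation': array([ 3.41245419e-04,  8.38104889e-01,  5.45508801e-01, -4.74904673e-04]), 'contact_force': array([ 0.95280043, -0.47771617, -0.40641859]), 'moment': array([-0.00224741,  0.00708131, -0.02892178]), 'opening': 94.0040508039828}
['Unreachable', 'tip_reach']
```

View pics/top0.png

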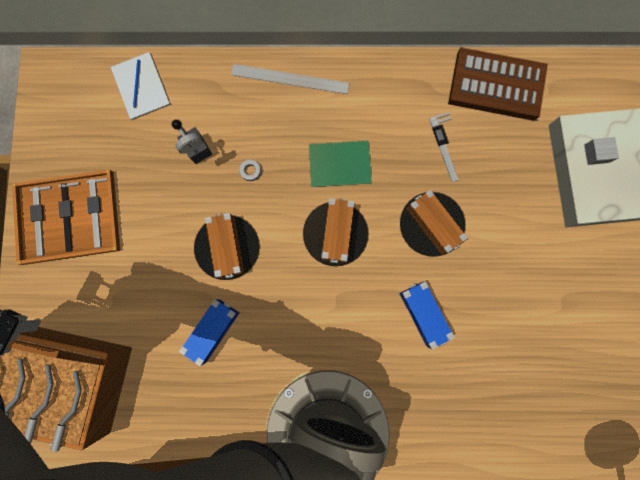

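View pics/side0.png

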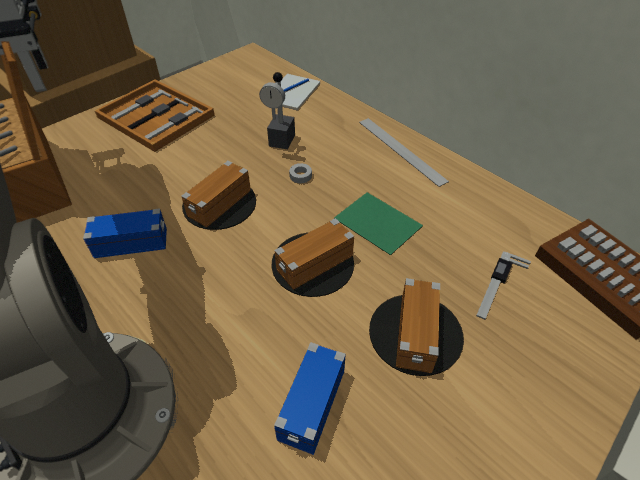

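```bash
cat > h.py <<'E'
from workcell import state, vision, ticket, bot
import numpy as np, cv2
def cal(n):
    c=vision.camera_info(n); return c["camera_matrix"],c["k1"],c["R"],c["t"]
def ray(n,px,z):
    K,k1,R,t=cal(n); px=np.atleast_2d(np.asarray(px,float))
    u=cv2.undistortPoints(px.reshape(-1,1,2),K,np.array([k1,0,0,0.])).reshape(-1,2)
    d=np.c_[u,np.ones(len(u))]@R; C=-R.T@t
    s=(z-C[2])/d[:,2]; return C+s[:,None]*d
def proj(n,X):
    K,k1,R,t=cal(n); p,_=cv2.projectPoints(np.atleast_2d(np.asarray(X,float)),cv2.Rodrigues(R)[0],t,K,np.array([k1,0,0,0.])); return p.reshape(-1,2)
E
python3 - <<'E'
from h import *
im=cv2.imread("pics/top0.png"); 
c=im[180:285,185:475]; 
cv2.imwrite("pics/z1.png",cv2.resize(c,None,fx=2.75,fy=2.75,interpolation=cv2.INTER_CUBIC))
hsv=cv2.cvtColor(im,cv2.COLOR_BGR2HSV)
# dark mats
m=((hsv[:,:,2]<45)).astype(np.uint8)*255
for name,(u,v) in dict(L=(227,246),M=(336,233),R=(433,223)).items():
    roi=np.zeros_like(m); cv2.circle(roi,(u,v),42,255,-1)
    mm=cv2.morphologyEx(m&roi,cv2.MORPH_OPEN,np.ones((3,3)))
    cs,_=cv2.findContours(mm,cv2.RETR_EXTERNAL,cv2.CHAIN_APPROX_NONE)
    pts=np.vstack([x.reshape(-1,2) for x in cs if cv2.contourArea(x)>60])
    h=cv2.convexHull(pts).reshape(-1,2)
    W=ray("top",h,3)[:,:2].astype(np.float32)
    # robust circle LSQ R=80
    from scipy.optimize import least_squares
    r=least_squares(lambda p:np.hypot(*(W-p[:2]).T)-p[2],[*W.mean(0),80],loss='soft_l1')
    print(name,r.x.round(1),len(h), np.abs(r.fun).max().round(1))
g=cv2.inRange(hsv,(45,60,30),(90,255,255)); cs,_=cv2.findContours(g,cv2.RETR_EXTERNAL,cv2.CHAIN_APPROX_NONE)
b=max(cs,key=cv2.contourArea); W=ray("top",b.reshape(-1,2),3)[:,:2].astype(np.float32); print("green",cv2.minAreaRect(W))
E
```

```text
L [428.5 246.9  77.3] 25 4.0
M [462.5 -21.8  72. ] 15 39.2
R [ 487.7 -252.1   76.9] 26 2.3
green ((637.6918334960938, -27.810150146484375), (108.36557006835938, 148.17442321777344), 3.8387186527252197)
```

View pics/z1.png

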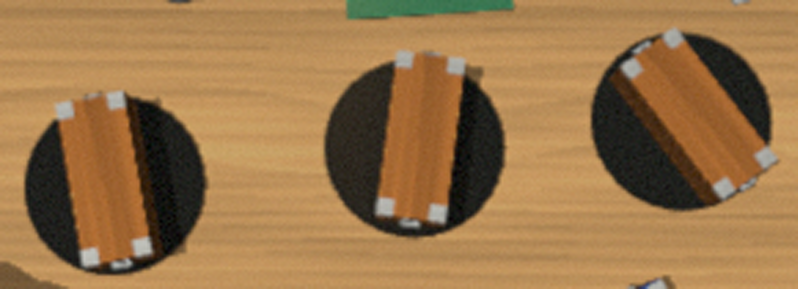

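Run:
```python
from h import *
from scipy.optimize import least_squares
im=cv2.imread("pics/top0.png"); hsv=cv2.cvtColor(im,cv2.COLOR_BGR2HSV)
dark=((hsv[:,:,2]<75)).astype(np.uint8)*255
for name,(u,v) in dict(L=(227,246),M=(336,233),R=(433,223)).items():
    roi=np.zeros_like(dark); cv2.circle(roi,(u,v),44,255,-1)
    cs,_=cv2.findContours(dark&roi,cv2.RETR_EXTERNAL,cv2.CHAIN_APPROX_NONE)
    pts=np.vstack([x.reshape(-1,2) for x in cs if cv2.contourArea(x)>60])
    W=ray("top",cv2.convexHull(pts).reshape(-1,2),3)[:,:2]
    r=least_squares(lambda p:np.hypot(*(W-p[:2]).T)-79,[*W.mean(0)],loss='soft_l1',f_scale=1.5)
    print(name,"mat",r.x.round(1),np.sort(np.abs(r.fun)).round(1)[-6:],np.hypot(*(W-r.x).T).mean().round(1))
    grey=((hsv[:,:,1]<70)&(hsv[:,:,2]>110)).astype(np.uint8)*255
    n,lab,st,ce=cv2.connectedComponentsWithStats(grey&roi)
    print([(ce[i].round(1).tolist(),int(st[i,4])) for i in range(1,n)])
    sat=((hsv[:,:,1]>150)&(hsv[:,:,2]>105)&(hsv[:,:,0]<14)).astype(np.uint8)*255
    sat&=roi
    cs,_=cv2.findContours(sat,cv2.RETR_EXTERNAL,cv2.CHAIN_APPROX_NONE)
    b=max(cs,key=cv2.contourArea)
    pts=[b.reshape(-1,2)]
    for i in range(1,n):
        if st[i,4]>=12: pts.append(np.argwhere(lab==i)[:,::-1])
    P=np.vstack(pts)
    rc=cv2.minAreaRect(ray("top",P,61)[:,:2].astype(np.float32)); print("rect",np.round(rc[0],1),np.round(rc[1],1),round(rc[2],1))
    rc=cv2.minAreaRect(ray("top",b.reshape(-1,2),61)[:,:2].astype(np.float32)); print("   orange only",np.round(rc[0],1),np.round(rc[1],1),round(rc[2],1))
    k=[i for i in sorted(range(1,n),key=lambda i:-st[i,4])[:4]]
    Wc=ray("top",ce[k],61)[:,:2]; print("   brackets",Wc.mean(0).round(1),Wc.round(0).tolist())
```

```text
L mat [429.  246.9] [1.  1.  1.  1.2 1.3 1.8] 78.4
[([226.8, 216.0], 37), ([219.0, 214.0], 3), ([208.0, 219.7], 34), ([236.4, 269.3], 41), ([217.1, 273.2], 42), ([228.7, 275.5], 17)]
rect [425.  243.7] [146.1  59.5] 11.7
   orange only [426.8 240.4] [26.3 20.5] 64.0
   brackets [428.  244.5] [[362.0, 253.0], [371.0, 210.0], [494.0, 236.0], [485.0, 279.0]]
M mat [463.3 -17.4] [1.3 1.3 1.4 1.5 1.7 1.9] 78.2
[([331.5, 200.9], 33), ([342.5, 199.0], 4), ([350.5, 203.5], 36), ([324.5, 255.0], 40), ([343.6, 257.2], 40), ([333.8, 260.5], 15)]
rect [462.  -21.3] [ 57.9 146.4] 82.8
   orange only [480.7 -28.4] [13.3 43.7] 60.1
   brackets [465.  -21.3] [[405.0, 8.0], [400.0, -35.0], [525.0, -51.0], [531.0, -7.0]]
R mat [ 487.5 -252.6] [1.  1.1 1.3 1.4 2.1 2.7] 78.2
[([429.2, 193.2], 36), ([417.7, 197.0], 11), ([414.0, 204.2], 37), ([463.2, 237.0], 39), ([447.7, 248.1], 38), ([456.6, 246.7], 11)]
rect [ 485.7 -254.3] [141.   58.9] 36.1
   orange only [ 459.9 -297.7] [14.5 17.1] 33.7
   brackets [ 485.7 -254. ] [[448.0, -310.0], [422.0, -274.0], [524.0, -199.0], [550.0, -234.0]]
```

Run:
```python
from h import *
print("dial base px(200,152)@40",ray("top",[200,152],40).round(0), "ball(178,125)@175",ray("top",[178,125],175).round(0))
print("ring",ray("top",[250,170],18).round(0),"caliper",ray("top",[[440,120],[454,180],[445,150]],5).round(0).tolist())
print("blue",ray("top",[[210,332],[428,315]],61).round(0).tolist())
# check in side view: project case brackets and mat centres
im=cv2.imread("pics/side0.png")
for c,col in (((428,244.5,.208),(0,0,255)),((465,-21.3,-.123),(0,255,0)),((485.7,-254,.637),(255,0,0))):
    for dx,dy in((70,29),(-70,29),(70,-29),(-70,-29)):
        y=c[2];p=proj("side",[c[0]+dx*np.cos(y)-dy*np.sin(y),c[1]+dx*np.sin(y)+dy*np.cos(y),61])[0]
        cv2.circle(im,tuple(int(round(v)) for v in p),2,col,-1)
for mx,my in((429,246.9),(463.3,-17.4),(487.5,-252.6)):
    a=np.linspace(0,2*np.pi,60); P=proj("side",np.c_[mx+80*np.cos(a),my+80*np.sin(a),3+0*a])
    cv2.polylines(im,[P.round().astype(np.int32)],True,(0,255,255),1)
cv2.imwrite("pics/chk.png",cv2.resize(im[120:400,150:490],None,fx=2,fy=2))
```

```text
dial base px(200,152)@40 [[654. 310.  40.]] ball(178,125)@175 [[671. 322. 175.]]
ring [[616. 192.  18.]] caliper [[749.0, -278.0, 5.0], [596.0, -308.0, 5.0], [672.0, -288.0, 5.0]]
blue [[230.0, 265.0, 61.0], [270.0, -225.0, 61.0]]
```

View pics/chk.png

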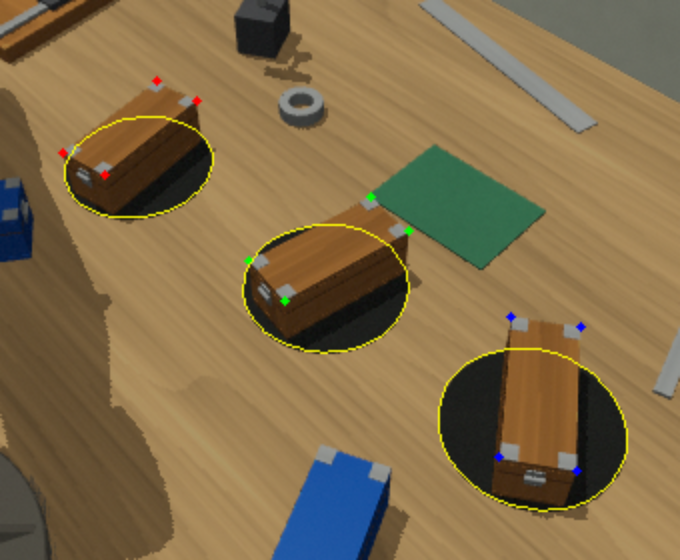

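Request:
arm_command(targets=[[0, 1.5, -3.7, 0, 0, 0, 0.1], [0, 3.1, -7.4, 0, 0, 0, 0.2], [0, 4.6, -11.1, 0, 0, 0, 0.3], [0, 6.2, -14.8, 0, 0, 0, 0.4], [0, 7.7, -18.5, 0, 0, 0, 0.5]], force=60)

```text
time_s: 0.52
eef_pos: [350.6, 430.2, 219.2]
orientation: [0.0, 0.675, 0.738, -0.0]
contact_force: [1.3, 0.8, 0.9]
opening: 93.8
```

Request:
arm_command(targets=[[0, 1.6, -3.7, -1, 0, 0, 0.05], [0, 3.1, -7.4, -3, 0, 0, 0.1], [0, 4.7, -11.1, -5, 0, 0, 0.12], [0, 6.2, -14.9, -7, 0, 0, 0.12], [0, 7.75, -18.6, -10, 0, 0, 0.12]])

```text
time_s: 0.93
eef_pos: [422.7, 258.1, 130.1]
orientation: [0.0, 0.632, 0.775, 0.001]
contact_force: [0.9, 0.1, -0.1]
opening: 93.9
```

Request:
arm_command(targets=[[0, 0, 0, -1, 0, 0, 0], [0, 0, 0, -2, 0, 0, 0], [0, 0, 0, -2, 0, 0, 0], [0, 0, 0, -2, 0, 0, 0], [0, 0, 0, -2, 0, 0, 0]])

```text
time_s: 1.35
eef_pos: [421.8, 261.5, 110.6]
orientation: [-0.0, 0.631, 0.776, 0.0]
contact_force: [-0.5, -1.0, 0.7]
opening: 94.3
```

```bash
cat > chk.py <<'E'
from h import *; import sys
s=state(); q=s["orientation"]; print(s["time_s"],s["eef_pos"].round(1),q.round(4),"yaw",2*np.arctan2(q[2],q[1]),s["contact_force"].round(2),s["moment"].round(3),s["opening"],s["joint_positions"].round(2))
for n in sys.argv[1:]:
    c,f=n.split(":"); cv2.imwrite(f"pics/{f}.png",vision.read_camera(c)[:,:,::-1])
E
python3 chk.py side:s1 top:t1
```

```text
1.35 [421.8 261.5 110.6] [-0.000e+00  6.310e-01  7.757e-01  4.000e-04] yaw 1.7757860402801013 [-0.47 -0.99  0.68] [ 0.067  0.049 -0.058] 94.30421200805692 [-0.78  0.27  0.11  2.11 -0.04  0.76  1.13]
```

View pics/s1.png

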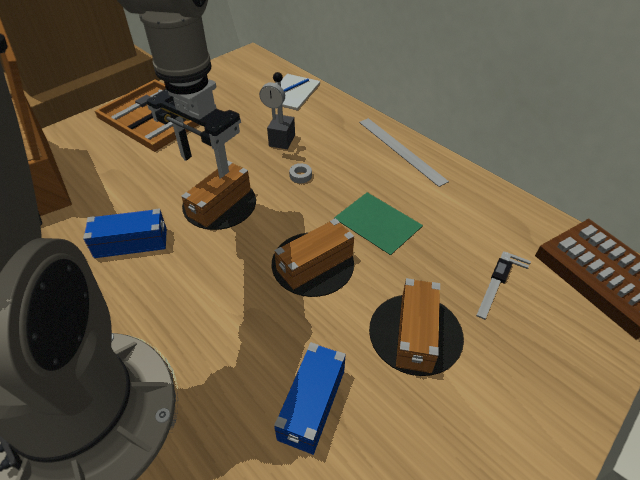

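Request:
arm_command(targets=[[0, 0.62, -1.7, 0, 0, 0, 0], [0, 0.62, -1.7, -1.5, 0, 0, 0], [0, 0.62, -1.7, -3.5, 0, 0, 0], [0, 0.62, -1.7, -5, 0, 0, 0], [0, 0.62, -1.7, -5, 0, 0, 0]])

```text
time_s: 1.87
eef_pos: [427.1, 243.0, 58.4]
orientation: [-0.0, 0.631, 0.775, -0.001]
contact_force: [-1.5, -0.3, -0.0]
opening: 93.6
```

```bash
python3 chk.py side:s2 top:t2; python3 -c "
import cv2
a=cv2.imread('pics/s2.png')[80:260,130:330];b=cv2.imread('pics/t2.png')[170:350,150:350]
cv2.imwrite('pics/z2.png',cv2.resize(cv2.hconcat([a,b]),None,fx=2,fy=2))"
```

```text
1.8667 [427.1 243.   58.4] [-3.000e-04  6.314e-01  7.755e-01 -1.200e-03] yaw 1.7748644433014842 [-1.5  -0.27 -0.02] [0.045 0.033 0.029] 93.6448220763559 [-0.74  0.35  0.11  2.15 -0.06  0.64  1.19]
```

View pics/z2.png

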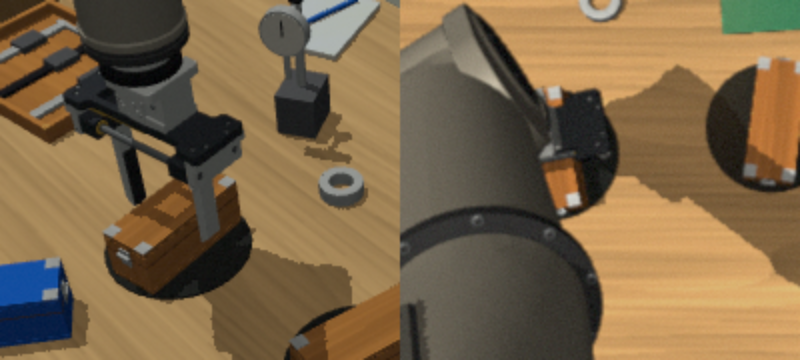

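Request:
arm_command(targets=[[0, 0.1, 0.15, -1.5, 0, 0, 0], [0, 0.1, 0.15, -2.8, 0, 0, 0], [0, 0.1, 0.15, -2.8, 0, 0, 0], [0, 0.1, 0.15, -2.8, 0, 0, 0], [0.3, 0.1, 0.15, -2.8, 0, 0, 0]])

```text
time_s: 2.38
eef_pos: [429.7, 245.0, 33.2]
orientation: [0.0, 0.632, 0.775, 0.001]
contact_force: [-0.6, -0.1, -0.1]
opening: 89.9
```

Request:
arm_command(targets=[[0.6, 0, 0, 0, 0, 0, 0], [1, 0, 0, 0, 0, 0, 0], [1, 0, 0, 0, 0, 0, 0], [1, 0, 0, 0, 0, 0, 0], [1, 0, 0, 0, 0, 0, 0]], force=60)

```text
time_s: 2.8
eef_pos: [429.2, 244.7, 32.2]
orientation: [0.0, 0.632, 0.775, 0.0]
contact_force: [-1.3, 2.3, 1.1]
opening: 58.1
```

```bash
python3 chk.py
```

```text
2.8 [429.2 244.7  32.2] [0.000e+00 6.318e-01 7.752e-01 1.000e-04] yaw 1.7739348021489243 [-1.31  2.34  1.05] [0.243 0.249 0.063] 58.09642103432462 [-0.73  0.4   0.1   2.16 -0.07  0.58  1.19]
```

Request:
arm_command(targets=[[1, 0, 0, 1, 0, 0, 0], [1, 0, 0, 3.5, 0, 0, 0], [1, 0, 0, 7, 0, 0, 0], [1, 0, 0, 9.5, 0, 0, 0], [1, 0, 0, 10, 0, 0, 0]])

```text
time_s: 3.22
eef_pos: [430.5, 245.3, 136.2]
orientation: [0.001, 0.632, 0.775, 0.002]
contact_force: [1.6, 1.0, -6.3]
opening: 57.6
```

Request:
arm_command(targets=[[1, 0, 0, 0, 0, 0, 0], [1, 0, 0, 0, 0, 0, 0], [1, 0, 0, 0, 0, 0, 0], [1, 0, 0, 0, 0, 0, 0], [1, 0, 0, 0, 0, 0, 0]])

```text
time_s: 3.63
eef_pos: [428.6, 244.2, 130.9]
orientation: [-0.0, 0.632, 0.775, -0.001]
contact_force: [0.7, 0.4, -6.6]
opening: 57.6
```

```bash
python3 chk.py side:s3
cat > feel.py <<'E'
from h import *; import sys
yaw=float(sys.argv[1]); N=int(sys.argv[2]) if len(sys.argv)>2 else 4
w=np.array([-np.sin(yaw),np.cos(yaw),0]); l=np.array([np.cos(yaw),np.sin(yaw),0])
for i in range(N):
    s=state(); print(round(s["time_s"],2),"Mwidth %.3f Mlen %.3f Flen %.2f Fw %.2f Fz %.2f vel %.3f"%(s["moment"]@w,s["moment"]@l,s["contact_force"]@l,s["contact_force"]@w,s["contact_force"][2],np.abs(s["joint_velocities"]).max()))
    if i<N-1: vision.read_camera("side")
E
python3 feel.py .203 4
```

```text
3.6333 [428.6 244.2 130.9] [-2.000e-04  6.318e-01  7.752e-01 -1.100e-03] yaw 1.773946195600157 [ 0.68  0.38 -6.59] [0.066 0.068 0.042] 57.63378589959184 [-0.76  0.24  0.12  2.1  -0.04  0.81  1.17]
3.68 Mwidth -0.024 Mlen 0.086 Flen 0.31 Fw 0.33 Fz -6.32 vel 0.006
3.73 Mwidth -0.009 Mlen -0.005 Flen 0.68 Fw -0.27 Fz -6.34 vel 0.006
3.78 Mwidth -0.043 Mlen 0.074 Flen -0.68 Fw 0.23 Fz -7.93 vel 0.005
3.83 Mwidth -0.032 Mlen 0.003 Flen 0.64 Fw 0.10 Fz -6.31 vel 0.004
```

View pics/s3.png

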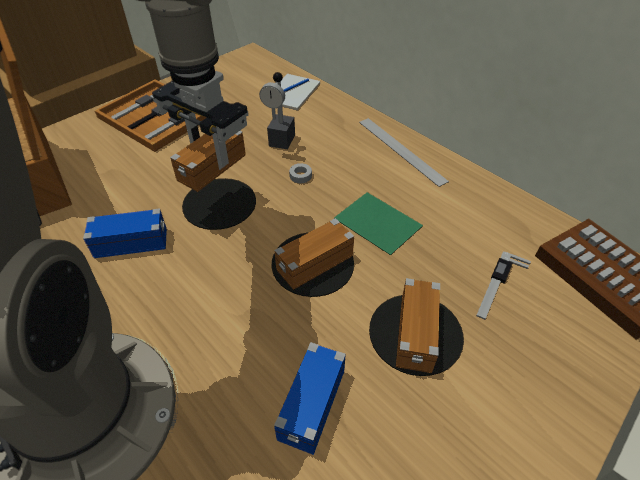

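Request:
arm_command(targets=[[1, 3.43, 0.71, 0, 0, 0, 0], [1, 4.9, 1.01, 0, 0, 0, 0], [1, 1.47, 0.3, 0, 0, 0, 0], [1, -2.45, -0.5, 0, 0, 0, 0], [1, -4.9, -1.01, 0, 0, 0, 0]])

```text
time_s: 4.25
eef_pos: [377.2, 233.1, 131.0]
orientation: [-0.0, 0.632, 0.775, -0.002]
contact_force: [0.1, 1.4, -6.4]
opening: 57.5
```

```bash
python3 feel.py .203 1; python3 chk.py
```

```text
4.25 Mwidth 0.080 Mlen 0.083 Flen 0.40 Fw 1.32 Fz -6.37 vel 0.535
4.25 [377.2 233.1 131. ] [-3.000e-04  6.319e-01  7.751e-01 -1.500e-03] yaw 1.7736670816202318 [ 0.12  1.38 -6.37] [ 0.065  0.096 -0.074] 57.465384966081594 [-0.8   0.16  0.11  2.2  -0.02  0.79  1.1 ]
```

Request:
arm_command(targets=[[1, 3.92, 0.81, 0, 0, 0, 0], [1, 7.83, 1.62, 0, 0, 0, 0], [1, 9.79, 2.02, 0, 0, 0, 0], [1, 5.87, 1.21, 0, 0, 0, 0], [1, 1.96, 0.4, 0, 0, 0, 0]])

```text
time_s: 4.67
eef_pos: [401.0, 238.5, 130.8]
orientation: [0.0, 0.633, 0.774, -0.001]
contact_force: [-2.8, -0.0, -7.3]
opening: 57.8
```

```bash
python3 feel.py .203 1; python3 chk.py
```

```text
4.67 Mwidth 0.260 Mlen 0.109 Flen -2.74 Fw 0.56 Fz -7.33 vel 1.017
4.6667 [401.  238.5 130.8] [ 3.000e-04  6.327e-01  7.744e-01 -6.000e-04] yaw 1.7716266735691275 [-2.79 -0.   -7.33] [0.055 0.277 0.019] 57.77935339121572 [-0.79  0.2   0.12  2.15 -0.03  0.79  1.13]
```

Request:
arm_command(targets=[[1, -1.47, -0.3, 0, 0, 0, 0], [1, 2.45, 0.5, 0, 0, 0, 0], [1, 6.36, 1.31, 0, 0, 0, 0], [1, 7.83, 1.62, 0, 0, 0, 0], [1, 7.83, 1.62, 0, 0, 0, 0]])

```text
time_s: 5.08
eef_pos: [481.7, 255.3, 132.0]
orientation: [0.001, 0.632, 0.775, 0.001]
contact_force: [-0.7, 0.7, -6.6]
opening: 57.8
```

```bash
python3 feel.py .203 8; python3 chk.py
```

```text
5.08 Mwidth 0.100 Mlen 0.211 Flen -0.55 Fw 0.84 Fz -6.56 vel 0.083
5.13 Mwidth 0.032 Mlen 0.002 Flen -1.08 Fw -0.46 Fz -7.61 vel 0.055
5.18 Mwidth 0.033 Mlen 0.063 Flen -0.26 Fw 0.18 Fz -6.51 vel 0.030
5.23 Mwidth 0.040 Mlen 0.067 Flen 0.25 Fw -0.98 Fz -6.55 vel 0.015
5.28 Mwidth 0.024 Mlen 0.056 Flen 0.04 Fw -0.56 Fz -6.12 vel 0.010
5.33 Mwidth -0.042 Mlen 0.039 Flen -1.65 Fw 0.78 Fz -6.99 vel 0.006
5.38 Mwidth 0.018 Mlen 0.001 Flen -0.13 Fw 0.05 Fz -5.86 vel 0.005
5.43 Mwidth 0.015 Mlen 0.080 Flen 0.41 Fw 0.55 Fz -6.78 vel 0.006
5.4333 [477.4 254.7 132.1] [-1.000e-04  6.316e-01  7.753e-01 -1.000e-04] yaw 1.7743963855511022 [ 0.29  0.63 -6.78] [0.076 0.031 0.049] 57.577626327969405 [-0.73  0.31  0.15  2.   -0.06  0.84  1.22]
```

Request:
arm_command(targets=[[1, -3.92, -0.81, 0, 0, 0, 0], [1, -7.83, -1.62, 0, 0, 0, 0], [1, -9.79, -2.02, 0, 0, 0, 0], [1, -5.87, -1.21, 0, 0, 0, 0], [1, -4.9, -1.01, 0, 0, 0, 0]])

```text
time_s: 5.85
eef_pos: [430.5, 245.1, 132.9]
orientation: [0.0, 0.631, 0.776, 0.001]
contact_force: [1.4, 1.6, -4.1]
opening: 57.3
```

```bash
python3 feel.py .203 8; python3 chk.py
```

```text
5.85 Mwidth -0.229 Mlen 0.244 Flen 1.64 Fw 1.27 Fz -4.06 vel 0.256
5.9 Mwidth -0.713 Mlen 0.045 Flen 3.90 Fw 0.10 Fz -6.22 vel 0.042
5.95 Mwidth -0.066 Mlen 0.043 Flen 0.78 Fw 0.28 Fz -7.38 vel 0.043
6.0 Mwidth -0.065 Mlen 0.045 Flen -0.84 Fw -0.07 Fz -6.63 vel 0.028
6.05 Mwidth 0.003 Mlen 0.063 Flen -0.15 Fw 0.08 Fz -6.45 vel 0.016
6.1 Mwidth -0.022 Mlen 0.067 Flen -0.42 Fw 0.22 Fz -7.34 vel 0.005
6.15 Mwidth -0.088 Mlen 0.063 Flen 1.61 Fw 0.03 Fz -6.00 vel 0.002
6.2 Mwidth -0.026 Mlen 0.036 Flen -0.58 Fw -0.04 Fz -6.88 vel 0.003
6.2 [428.5 244.5 132. ] [-1.000e-04  6.316e-01  7.753e-01 -2.000e-04] yaw 1.7743369274675593 [-0.56 -0.15 -6.88] [ 0.04  -0.018  0.002] 57.86689723792981 [-0.77  0.24  0.14  2.1  -0.05  0.81  1.17]
```

Request:
arm_command(targets=[[1, 0.15, 0.25, -2, 0, 0, 0], [1, 0.15, 0.25, -5, 0, 0, 0], [1, 0.15, 0.25, -8, 0, 0, 0], [1, 0.15, 0.25, -9.3, 0, 0, 0], [1, 0.15, 0.25, -9.5, 0, 0, 0]])

```text
time_s: 6.62
eef_pos: [428.8, 246.2, 34.6]
orientation: [-0.0, 0.632, 0.775, -0.002]
contact_force: [-0.5, -0.2, -5.2]
opening: 57.9
```

Request:
arm_command(targets=[[1, 0, 0, -0.2, 0, 0, 0], [1, 0, 0, -0.4, 0, 0, 0], [1, 0, 0, -0.5, 0, 0, 0], [1, 0, 0, -0.5, 0, 0, 0], [1, 0, 0, -0.5, 0, 0, 0]])

```text
time_s: 7.03
eef_pos: [430.9, 247.5, 32.8]
orientation: [0.0, 0.632, 0.775, 0.001]
contact_force: [0.2, 0.2, -6.3]
opening: 57.5
```

```bash
python3 feel.py .203 2; python3 chk.py side:s4;  python3 -c "
import cv2
a=cv2.imread('pics/s4.png')[80:260,130:330]
cv2.imwrite('pics/z4.png',cv2.resize(a,None,fx=3,fy=3))"
```

```text
7.03 Mwidth -0.069 Mlen 0.077 Flen 0.28 Fw 0.18 Fz -6.32 vel 0.002
7.08 Mwidth -0.052 Mlen 0.046 Flen 0.01 Fw -0.06 Fz -7.00 vel 0.005
7.0833 [430.9 247.4  32.7] [1.000e-04 6.318e-01 7.752e-01 5.000e-04] yaw 1.773949807971508 [ 0.03 -0.06 -7.  ] [ 0.055 -0.042  0.011] 57.44405153498141 [-0.75  0.41  0.12  2.15 -0.08  0.59  1.2 ]
```

View pics/z4.png

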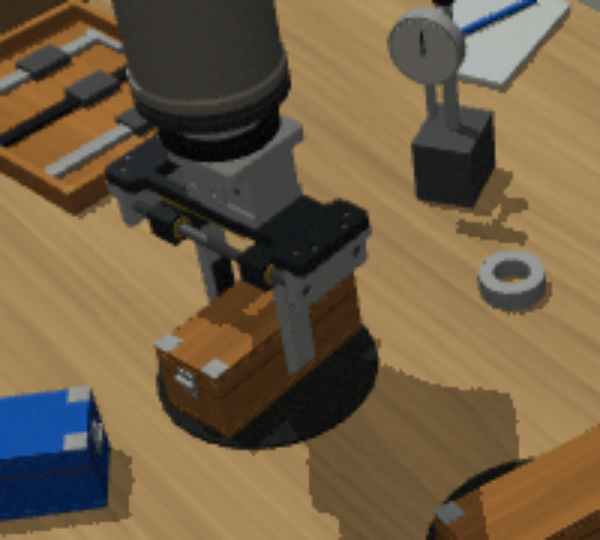

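Request:
arm_command(targets=[[1, 0, 0, -0.1, 0, 0, 0], [1, 0, 0, -0.15, 0, 0, 0], [1, 0, 0, -0.15, 0, 0, 0], [1, 0, 0, -0.15, 0, 0, 0], [1, 0, 0, -0.15, 0, 0, 0]])

```text
time_s: 7.55
eef_pos: [430.9, 247.3, 32.2]
orientation: [-0.0, 0.632, 0.775, 0.001]
contact_force: [-9.5, -4.8, 33.7]
opening: 57.8
```

```bash
python3 feel.py .203 2; python3 chk.py
```

```text
7.55 Mwidth 2.416 Mlen -1.228 Flen -10.31 Fw -2.75 Fz 33.68 vel 0.002
7.6 Mwidth 2.463 Mlen -1.202 Flen -10.09 Fw -3.07 Fz 33.98 vel 0.002
7.6 [430.9 247.3  32.2] [-0.000e+00  6.318e-01  7.751e-01  5.000e-04] yaw 1.7738879072100016 [-9.26 -5.04 33.98] [-1.673  2.17   0.058] 57.792932417642156 [-0.75  0.41  0.12  2.15 -0.08  0.58  1.2 ]
```

Request:
arm_command(targets=[[1, 0, 0, 0.06, 0, 0, 0], [1, 0, 0, 0.08, 0, 0, 0], [0.3, 0, 0, 0.08, 0, 0, 0], [0, 0, 0, 0.08, 0, 0, 0], [0, 0, 0, 0.08, 0, 0, 0]])

```text
time_s: 8.02
eef_pos: [430.9, 247.3, 31.6]
orientation: [0.0, 0.632, 0.775, 0.0]
contact_force: [0.5, 0.1, -0.5]
opening: 74.5
```

Request:
arm_command(targets=[[0, 0, 0, 0, 0, 0, 0], [0, 0, 0, 0, 0, 0, 0], [0, 0, 0, 2, 0, 0, 0], [0, 0, 0, 5, 0, 0, 0], [0, 0, 0, 8, 0, 0, 0]])

```text
time_s: 8.43
eef_pos: [430.0, 246.6, 111.7]
orientation: [-0.0, 0.632, 0.775, -0.001]
contact_force: [0.9, 0.8, -0.3]
opening: 94.4
```

```bash
python3 chk.py
```

```text
8.4333 [430.  246.6 111.7] [-1.000e-04  6.318e-01  7.751e-01 -1.100e-03] yaw 1.7738419099034468 [ 0.93  0.78 -0.34] [ 0.054 -0.021  0.053] 94.3878408150166 [-0.77  0.27  0.14  2.11 -0.05  0.77  1.18]
```

Request:
arm_command(targets=[[0, 0.5, -3.8, 0, 0, 0, -0.07], [0, 1, -7.6, 0, 0, 0, -0.14], [0, 1.5, -11.4, 0, 0, 0, -0.21], [0, 2, -15.2, 0, 0, 0, -0.28], [0, 2.5, -19, 0, 0, 0, -0.326]])

```text
time_s: 8.85
eef_pos: [455.5, 55.4, 111.6]
orientation: [0.0, 0.75, 0.661, 0.0]
contact_force: [1.4, 0.3, 0.6]
opening: 93.9
```

Request:
arm_command(targets=[[0, 0.5, -3.8, 0, 0, 0, 0], [0, 1, -7.6, 0, 0, 0, 0], [0, 1, -7.8, 0, 0, 0, 0], [0, 1, -7.8, 0, 0, 0, 0], [0, 1, -7.8, 0, 0, 0, 0]])

```text
time_s: 9.27
eef_pos: [465.5, -20.6, 111.3]
orientation: [-0.0, 0.749, 0.662, -0.0]
contact_force: [0.8, 1.1, 0.9]
opening: 94.2
```

```bash
python3 chk.py top:t5 side:s5
python3 - <<'E'
from h import *
im=cv2.imread("pics/top0.png"); im=cv2.imread("pics/t5.png")
cv2.imwrite("pics/z5.png",cv2.resize(cv2.hconcat([im[170:370,150:350],cv2.imread("pics/s5.png")[100:300,180:380]]),None,fx=2,fy=2))
E
```

```text
9.2667 [465.5 -20.6 111.3] [-1.000e-04  7.494e-01  6.621e-01 -0.000e+00] yaw 1.4473662708481903 [0.82 1.1  0.87] [ 0.053 -0.06  -0.042] 94.18809188848746 [-0.39  0.23  0.34  2.18 -0.12  0.74  1.47]
```

View pics/z5.png

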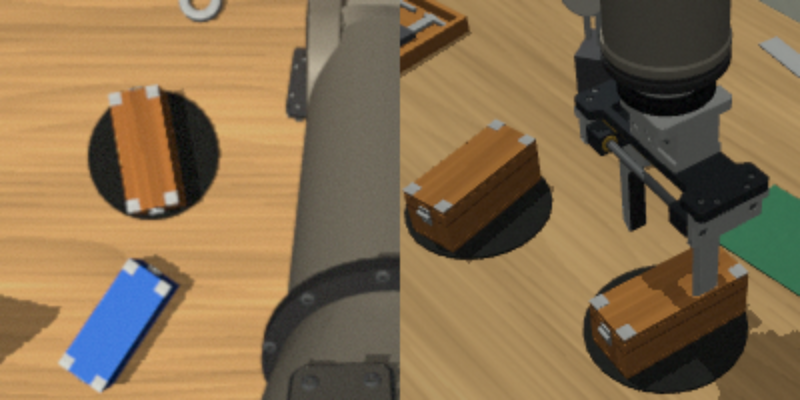

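```bash
cat > brk.py <<'E'
from h import *; import sys
im=cv2.imread(sys.argv[1]); u,v=int(sys.argv[2]),int(sys.argv[3]); hsv=cv2.cvtColor(im,cv2.COLOR_BGR2HSV)
roi=np.zeros(im.shape[:2],np.uint8); cv2.circle(roi,(u,v),44,255,-1)
grey=((hsv[:,:,1]<70)&(hsv[:,:,2]>110)).astype(np.uint8)*255
n,lab,st,ce=cv2.connectedComponentsWithStats(grey&roi)
k=sorted(range(1,n),key=lambda i:-st[i,4])[:4]
Wc=ray("top",ce[k],61)[:,:2]; print("brackets",Wc.mean(0).round(1),Wc.round(0).tolist(),st[k,4])
E
python3 brk.py pics/t5.png 227 246
```

```text
brackets [429.5 247.1] [[372.0, 212.0], [363.0, 256.0], [496.0, 238.0], [487.0, 281.0]] [43 42 37 37]
```

Request:
arm_command(targets=[[0, 0, -0.05, -2, 0, 0, 0], [0, 0, -0.05, -5, 0, 0, 0], [0, 0, -0.05, -7.5, 0, 0, 0], [0, 0, -0.05, -8, 0, 0, 0], [0, 0, -0.05, -8, 0, 0, 0]])

```text
time_s: 9.78
eef_pos: [464.5, -20.6, 30.2]
orientation: [-0.001, 0.749, 0.663, -0.001]
contact_force: [0.0, 0.3, 0.8]
opening: 93.8
```

Request:
arm_command(targets=[[0.6, 0, 0, 0, 0, 0, 0], [1, 0, 0, 0, 0, 0, 0], [1, 0, 0, 0, 0, 0, 0], [1, 0, 0, 0, 0, 0, 0], [1, 0, 0, 0, 0, 0, 0]], force=60)

```text
time_s: 10.2
eef_pos: [466.1, -21.3, 32.1]
orientation: [0.0, 0.749, 0.662, 0.001]
contact_force: [-0.5, 0.1, 0.0]
opening: 64.1
```

```bash
python3 chk.py
```

```text
10.2 [466.1 -21.3  32.1] [3.000e-04 7.492e-01 6.624e-01 6.000e-04] yaw 1.4479506216141589 [-0.48  0.12  0.05] [-0.017  0.045 -0.02 ] 64.1499943497899 [-0.34  0.38  0.29  2.23 -0.2   0.56  1.56]
```

Request:
arm_command(targets=[[1, 0, 0, 0, 0, 0, 0], [1, 0, 0, 0, 0, 0, 0], [1, 0, 0, 0, 0, 0, 0], [1, 0, 0, 0, 0, 0, 0], [1, 0, 0, 0, 0, 0, 0]])

```text
time_s: 10.62
eef_pos: [465.9, -21.3, 31.8]
orientation: [0.0, 0.749, 0.662, 0.0]
contact_force: [-1.8, 1.0, 9.5]
opening: 57.7
```

Request:
arm_command(targets=[[1, 0, 0, 1, 0, 0, 0], [1, 0, 0, 3.5, 0, 0, 0], [1, 0, 0, 7, 0, 0, 0], [1, 0, 0, 9.5, 0, 0, 0], [1, 0, 0, 10, 0, 0, 0]])

```text
time_s: 11.03
eef_pos: [467.0, -21.6, 135.2]
orientation: [0.001, 0.749, 0.662, 0.002]
contact_force: [1.9, 0.2, -6.1]
opening: 58.0
```

Request:
arm_command(targets=[[1, 0, 0, 0, 0, 0, 0], [1, 0, 0, 0, 0, 0, 0], [1, 0, 0, 0, 0, 0, 0], [1, 0, 0, 0, 0, 0, 0], [1, 0, 0, 0, 0, 0, 0]])

```text
time_s: 11.45
eef_pos: [464.9, -21.6, 130.2]
orientation: [-0.0, 0.749, 0.662, -0.001]
contact_force: [0.6, 0.1, -5.6]
opening: 57.9
```

```bash
python3 chk.py; python3 feel.py -0.122 6
```

```text
11.45 [464.9 -21.6 130.2] [-5.000e-04  7.492e-01  6.623e-01 -1.100e-03] yaw 1.4478289598830838 [ 0.63  0.08 -5.57] [ 0.083 -0.032 -0.035] 57.88172195445516 [-0.41  0.2   0.36  2.17 -0.1   0.79  1.46]
11.45 Mwidth -0.022 Mlen 0.086 Flen 0.62 Fw 0.15 Fz -5.57 vel 0.005
11.5 Mwidth -0.048 Mlen 0.086 Flen 0.59 Fw -0.03 Fz -6.14 vel 0.006
11.55 Mwidth 0.006 Mlen 0.027 Flen -0.39 Fw 0.42 Fz -5.75 vel 0.007
11.6 Mwidth -0.009 Mlen 0.077 Flen -0.37 Fw 0.25 Fz -5.71 vel 0.005
11.65 Mwidth -0.030 Mlen -0.001 Flen -0.01 Fw -0.20 Fz -5.68 vel 0.007
11.7 Mwidth 0.036 Mlen 0.084 Flen 0.29 Fw 0.18 Fz -6.04 vel 0.004
```

Request:
arm_command(targets=[[1, 3.97, -0.49, 0, 0, 0, 0], [1, 5.96, -0.73, 0, 0, 0, 0], [1, 2.48, -0.3, 0, 0, 0, 0], [1, -1.49, 0.18, 0, 0, 0, 0], [1, -3.47, 0.43, 0, 0, 0, 0]])

```text
time_s: 12.12
eef_pos: [426.8, -17.4, 130.0]
orientation: [-0.001, 0.749, 0.662, -0.002]
contact_force: [-0.2, -1.2, -6.8]
opening: 57.9
```

```bash
python3 feel.py -0.122 1
```

```text
12.12 Mwidth -0.180 Mlen -0.255 Flen -0.10 Fw -1.21 Fz -6.82 vel 0.428
```

Request:
arm_command(targets=[[1, 3.97, -0.49, 0, 0, 0, 0], [1, 7.94, -0.97, 0, 0, 0, 0], [1, 9.43, -1.16, 0, 0, 0, 0], [1, 5.46, -0.67, 0, 0, 0, 0], [1, 1.49, -0.18, 0, 0, 0, 0]])

```text
time_s: 12.53
eef_pos: [446.6, -19.4, 130.2]
orientation: [0.0, 0.749, 0.662, -0.001]
contact_force: [-1.1, 0.1, -5.9]
opening: 57.5
```

```bash
python3 feel.py -0.122 1
```

```text
12.53 Mwidth 0.210 Mlen 0.062 Flen -1.14 Fw -0.01 Fz -5.95 vel 1.056
```

Request:
arm_command(targets=[[1, -1.49, 0.18, 0, 0, 0, 0], [1, 2.48, -0.3, 0, 0, 0, 0], [1, 6.45, -0.79, 0, 0, 0, 0], [1, 7.94, -0.97, 0, 0, 0, 0], [1, 7.94, -0.97, 0, 0, 0, 0]])

```text
time_s: 12.95
eef_pos: [528.8, -28.8, 131.4]
orientation: [0.001, 0.749, 0.662, 0.001]
contact_force: [-1.1, -0.6, -6.9]
opening: 58.0
```

```bash
python3 feel.py -0.122 8; python3 chk.py
```

```text
12.95 Mwidth 0.101 Mlen -0.214 Flen -1.04 Fw -0.78 Fz -6.89 vel 0.087
13.0 Mwidth 0.070 Mlen 0.014 Flen 0.57 Fw -0.51 Fz -7.31 vel 0.059
13.05 Mwidth 0.013 Mlen -0.014 Flen -0.92 Fw 0.53 Fz -5.57 vel 0.031
13.1 Mwidth 0.065 Mlen 0.059 Flen -0.10 Fw 0.38 Fz -6.14 vel 0.015
13.15 Mwidth -0.000 Mlen 0.043 Flen -1.60 Fw 0.39 Fz -6.27 vel 0.011
13.2 Mwidth 0.002 Mlen 0.041 Flen -0.58 Fw 0.48 Fz -6.24 vel 0.006
13.25 Mwidth 0.017 Mlen 0.027 Flen -0.50 Fw -0.12 Fz -6.59 vel 0.003
13.3 Mwidth 0.013 Mlen 0.014 Flen 0.35 Fw 0.37 Fz -5.44 vel 0.005
13.3 [524.6 -28.5 131.4] [-1.000e-04  7.492e-01  6.624e-01  1.000e-04] yaw 1.4479966943797806 [ 0.4   0.33 -5.44] [0.015 0.012 0.041] 57.89951497779412 [-0.39  0.3   0.38  2.04 -0.15  0.83  1.53]
```

Request:
arm_command(targets=[[1, -3.97, 0.49, 0, 0, 0, 0], [1, -7.94, 0.97, 0, 0, 0, 0], [1, -9.43, 1.16, 0, 0, 0, 0], [1, -6.45, 0.79, 0, 0, 0, 0], [1, -5.96, 0.73, 0, 0, 0, 0]])

```text
time_s: 13.72
eef_pos: [467.7, -20.8, 132.4]
orientation: [0.001, 0.749, 0.663, 0.002]
contact_force: [0.5, 0.4, -5.2]
opening: 57.6
```

```bash
python3 feel.py -0.122 8; python3 chk.py
```

```text
13.72 Mwidth 0.196 Mlen 0.058 Flen 0.42 Fw 0.47 Fz -5.25 vel 0.113
13.77 Mwidth -0.166 Mlen 0.075 Flen 0.83 Fw 0.36 Fz -6.13 vel 0.035
13.82 Mwidth -0.038 Mlen 0.019 Flen -0.31 Fw 0.18 Fz -6.68 vel 0.033
13.87 Mwidth 0.040 Mlen -0.014 Flen -0.15 Fw 0.88 Fz -5.86 vel 0.019
13.92 Mwidth 0.052 Mlen -0.007 Flen -1.69 Fw 0.01 Fz -5.87 vel 0.009
13.97 Mwidth 0.031 Mlen 0.086 Flen -0.77 Fw 0.52 Fz -5.87 vel 0.003
14.02 Mwidth -0.002 Mlen -0.018 Flen 0.24 Fw -0.40 Fz -5.48 vel 0.003
14.07 Mwidth -0.000 Mlen -0.047 Flen -0.22 Fw 0.40 Fz -6.11 vel 0.003
14.0667 [465.  -21.3 131.3] [-2.000e-04  7.492e-01  6.624e-01 -1.000e-04] yaw 1.4479277475656214 [-0.17  0.43 -6.11] [-0.047  0.005  0.009] 57.649237074910765 [-0.44  0.2   0.39  2.17 -0.11  0.79  1.47]
```

Request:
arm_command(targets=[[1, -0.08, 0.39, -2, 0, 0, 0], [1, -0.08, 0.39, -5, 0, 0, 0], [1, -0.08, 0.39, -8, 0, 0, 0], [1, -0.08, 0.39, -9.5, 0, 0, 0], [1, -0.08, 0.39, -9.8, 0, 0, 0]])

```text
time_s: 14.48
eef_pos: [462.8, -17.4, 31.6]
orientation: [-0.001, 0.749, 0.662, -0.002]
contact_force: [-19.4, 2.1, 47.0]
opening: 57.6
```

Request:
arm_command(targets=[[1, 0, 0, -0.05, 0, 0, 0], [1, 0, 0, -0.08, 0, 0, 0], [1, 0, 0, -0.08, 0, 0, 0], [1, 0, 0, -0.08, 0, 0, 0], [1, 0, 0, -0.08, 0, 0, 0]])

```text
time_s: 14.9
eef_pos: [465.0, -17.3, 32.9]
orientation: [0.0, 0.749, 0.662, 0.0]
contact_force: [0.0, 0.1, -6.9]
opening: 57.8
```

```bash
python3 chk.py
```

```text
14.9 [465.  -17.3  32.9] [2.000e-04 7.492e-01 6.624e-01 3.000e-04] yaw 1.4480193242598163 [ 0.02  0.06 -6.88] [ 0.016 -0.003  0.006] 57.841109462956275 [-0.38  0.38  0.32  2.23 -0.23  0.56  1.57]
```

Request:
arm_command(targets=[[1, -0.05, 0, -0.03, 0, 0, 0], [1, -0.05, 0, -0.06, 0, 0, 0], [1, -0.05, 0, -0.06, 0, 0, 0], [0.3, -0.05, 0, -0.06, 0, 0, 0], [0, -0.05, 0, -0.06, 0, 0, 0]])

```text
time_s: 15.32
eef_pos: [464.6, -17.4, 32.2]
orientation: [0.0, 0.749, 0.662, 0.0]
contact_force: [-0.8, 0.4, 0.1]
opening: 67.5
```

Request:
arm_command(targets=[[0, 0, 0, 0, 0, 0, 0], [0, 0, 0, 0, 0, 0, 0], [0, 0, 0, 0, 0, 0, 0], [0, 0, 0, 2, 0, 0, 0], [0, 0, 0, 5, 0, 0, 0]])

```text
time_s: 15.73
eef_pos: [462.7, -17.7, 80.8]
orientation: [-0.001, 0.749, 0.662, -0.002]
contact_force: [0.2, 0.8, 0.6]
opening: 93.6
```

Request:
arm_command(targets=[[0, 0, 0, 3, 0, 0, 0], [0, 0, -3.5, 3, 0, 0, -0.12], [0, 0.3, -7.5, 3, 0, 0, -0.24], [0, 0.6, -11.5, 3, 0, 0, -0.36], [0, 0.9, -15.3, 3, 0, 0, -0.48]])

```text
time_s: 16.15
eef_pos: [473.4, -172.2, 112.5]
orientation: [0.0, 0.886, 0.463, 0.001]
contact_force: [1.1, 0.6, -0.6]
opening: 93.8
```

```bash
python3 chk.py top:t6 side:s6;python3 brk.py pics/t6.png 336 233
```

```text
16.15 [ 473.4 -172.2  112.5] [3.000e-04 8.863e-01 4.630e-01 6.000e-04] yaw 0.9628227032824117 [ 1.06  0.6  -0.56] [ 0.006 -0.047 -0.006] 93.79630948961797 [-0.24  0.31  0.55  2.11 -0.23  0.77  1.42]
brackets [463.6 -17.3] [[398.0, -32.0], [404.0, 13.0], [524.0, -48.0], [529.0, -3.0]] [43 41 36 34]
```

View pics/s6.png

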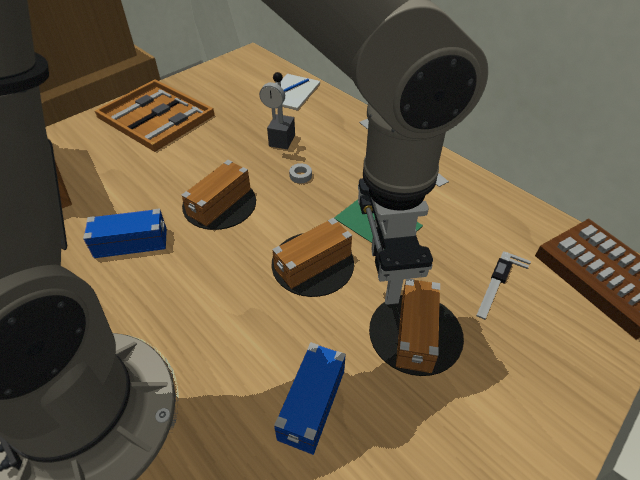

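Request:
arm_command(targets=[[0, 0.3, -2.5, 0, 0, 0, -0.12], [0, 0.6, -5, 0, 0, 0, -0.24], [0, 0.9, -7, 0, 0, 0, -0.36], [0, 1.2, -8.2, 0, 0, 0, -0.48], [0, 1.2, -8.2, 0, 0, 0, -0.6]])

```text
time_s: 16.67
eef_pos: [485.5, -254.8, 112.1]
orientation: [0.001, 0.984, 0.179, 0.0]
contact_force: [-0.2, 0.4, 0.8]
opening: 94.1
```

Request:
arm_command(targets=[[0, 0, 0, 0, 0, 0, -0.12], [0, 0, 0, 0, 0, 0, -0.24], [0, 0, 0, 0, 0, 0, -0.36], [0, 0, 0, 0, 0, 0, -0.48], [0, 0, 0, 0, 0, 0, -0.6]])

```text
time_s: 17.08
eef_pos: [485.4, -251.8, 111.9]
orientation: [-0.0, 0.993, -0.118, -0.0]
contact_force: [0.2, 1.1, -0.7]
opening: 93.8
```

Request:
arm_command(targets=[[0, 0, 0, 0, 0, 0, -0.12], [0, 0, 0, 0, 0, 0, -0.24], [0, 0, 0, 0, 0, 0, -0.36], [0, 0, 0, 0, 0, 0, -0.48], [0, 0, 0, 0, 0, 0, -0.6]])

```text
time_s: 17.5
eef_pos: [485.4, -251.8, 111.8]
orientation: [-0.0, 0.914, -0.406, -0.0]
contact_force: [-0.1, 0.1, 0.1]
opening: 94.0
```

```bash
python3 chk.py
```

```text
17.5 [ 485.4 -251.8  111.8] [-2.000e-04  9.137e-01 -4.063e-01 -1.000e-04] yaw -0.83680729627682 [-0.06  0.05  0.07] [-0.058  0.069  0.019] 93.95669702756395 [-0.4   0.54  1.    2.03 -0.6   0.89  0.1 ]
```

Request:
arm_command(targets=[[0, 0.03, -0.22, 0, 0, 0, -0.097], [0, 0.03, -0.22, -1.5, 0, 0, -0.097], [0, 0.03, -0.22, -4.5, 0, 0, -0.097], [0, 0.03, -0.22, -7.2, 0, 0, -0.097], [0, 0.03, -0.22, -8, 0, 0, -0.097]])

```text
time_s: 17.92
eef_pos: [484.3, -253.1, 28.9]
orientation: [0.0, 0.894, -0.447, -0.002]
contact_force: [-0.8, 0.6, -0.3]
opening: 93.7
```

```bash
python3 chk.py side:s7; python3 -c "
import cv2
a=cv2.imread('pics/s7.png')[200:400,320:520]
cv2.imwrite('pics/z7.png',cv2.resize(a,None,fx=3,fy=3))"
```

```text
17.9167 [ 484.3 -253.1   28.9] [ 1.000e-04  8.943e-01 -4.474e-01 -1.900e-03] yaw -0.9277531827368894 [-0.79  0.62 -0.3 ] [-0.001  0.174 -0.033] 93.72470044588549 [-0.29  0.66  0.88  2.07 -0.75  0.76  0.13]
```

View pics/z7.png

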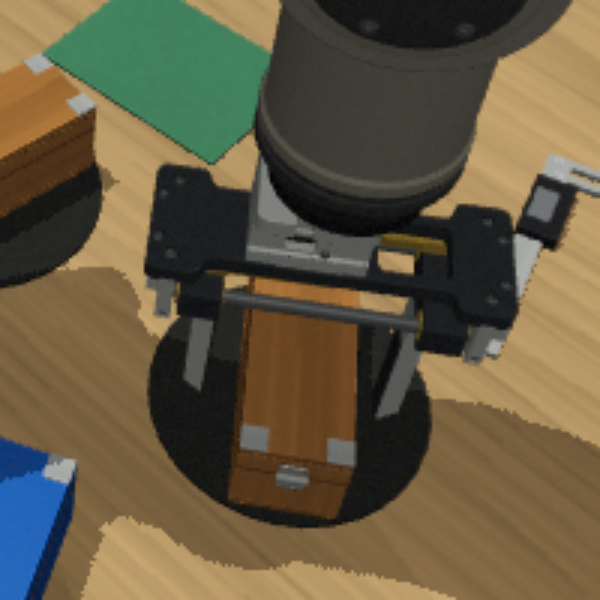

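Straddling the right case centrally. Close and lift.

Request:
arm_command(targets=[[0.6, 0, 0, 0, 0, 0, 0], [1, 0, 0, 0, 0, 0, 0], [1, 0, 0, 0, 0, 0, 0], [1, 0, 0, 0, 0, 0, 0], [1, 0, 0, 0, 0, 0, 0]], force=60)

```text
time_s: 18.38
eef_pos: [486.1, -254.6, 32.8]
orientation: [-0.0, 0.894, -0.448, 0.001]
contact_force: [1.0, -0.0, -0.1]
opening: 63.5
```

Request:
arm_command(targets=[[1, 0, 0, 0, 0, 0, 0], [1, 0, 0, 0, 0, 0, 0], [1, 0, 0, 0, 0, 0, 0], [1, 0, 0, 0, 0, 0, 0], [1, 0, 0, 0, 0, 0, 0]])

```text
time_s: 18.8
eef_pos: [485.9, -254.4, 32.4]
orientation: [-0.0, 0.894, -0.448, 0.0]
contact_force: [-0.8, 3.1, 9.6]
opening: 57.5
```

```bash
python3 chk.py
```

```text
18.8 [ 485.9 -254.4   32.4] [-4.00e-04  8.94e-01 -4.48e-01  2.00e-04] yaw -0.9289964770155859 [-0.83  3.07  9.55] [ 0.576  0.447 -0.154] 57.48238503834175 [-0.3   0.66  0.88  2.07 -0.75  0.77  0.13]
```

Request:
arm_command(targets=[[1, 0, 0, 1, 0, 0, 0], [1, 0, 0, 3.5, 0, 0, 0], [1, 0, 0, 7, 0, 0, 0], [1, 0, 0, 9.5, 0, 0, 0], [1, 0, 0, 10, 0, 0, 0]])

```text
time_s: 19.22
eef_pos: [486.5, -255.6, 135.6]
orientation: [-0.0, 0.894, -0.448, 0.002]
contact_force: [1.0, -1.2, -5.4]
opening: 57.6
```

Request:
arm_command(targets=[[1, 0, 0, 0, 0, 0, 0], [1, 0, 0, 0, 0, 0, 0], [1, 0, 0, 0, 0, 0, 0], [1, 0, 0, 0, 0, 0, 0], [1, 0, 0, 0, 0, 0, 0]])

```text
time_s: 19.63
eef_pos: [485.0, -254.5, 131.0]
orientation: [0.0, 0.894, -0.448, -0.001]
contact_force: [-0.5, 0.2, -6.8]
opening: 58.0
```

```bash
python3 chk.py; python3 feel.py 0.637 6
```

```text
19.6333 [ 485.  -254.5  131. ] [ 3.000e-04  8.940e-01 -4.481e-01 -8.000e-04] yaw -0.9292762100818044 [-0.49  0.22 -6.83] [-0.028  0.08   0.021] 58.0232986133008 [-0.43  0.54  1.06  2.02 -0.59  0.93  0.01]
19.63 Mwidth 0.082 Mlen 0.025 Flen -0.26 Fw 0.46 Fz -6.83 vel 0.006
19.68 Mwidth 0.131 Mlen 0.065 Flen 0.02 Fw 0.05 Fz -6.25 vel 0.005
19.73 Mwidth 0.096 Mlen 0.068 Flen -0.16 Fw 0.40 Fz -6.29 vel 0.005
19.78 Mwidth 0.166 Mlen 0.079 Flen -0.65 Fw -0.53 Fz -6.57 vel 0.006
19.83 Mwidth 0.066 Mlen 0.004 Flen -0.46 Fw -0.47 Fz -5.26 vel 0.003
19.88 Mwidth 0.107 Mlen 0.020 Flen 0.62 Fw 0.15 Fz -5.96 vel 0.003
```

Request:
arm_command(targets=[[1, 2.81, 2.08, 0, 0, 0, 0], [1, 4.02, 2.98, 0, 0, 0, 0], [1, 1.21, 0.89, 0, 0, 0, 0], [1, -2.01, -1.49, 0, 0, 0, 0], [1, -4.02, -2.98, 0, 0, 0, 0]])

```text
time_s: 20.3
eef_pos: [443.0, -285.7, 131.8]
orientation: [0.0, 0.894, -0.448, -0.0]
contact_force: [-1.9, -1.7, -5.6]
opening: 57.8
```

```bash
python3 feel.py 0.642 1
```

```text
20.3 Mwidth 0.442 Mlen 0.018 Flen -2.49 Fw -0.21 Fz -5.63 vel 0.407
```

Request:
arm_command(targets=[[1, 3.22, 2.38, 0, 0, 0, 0], [1, 6.43, 4.76, 0, 0, 0, 0], [1, 8.04, 5.95, 0, 0, 0, 0], [1, 4.82, 3.57, 0, 0, 0, 0], [1, 1.61, 1.19, 0, 0, 0, 0]])

```text
time_s: 20.72
eef_pos: [463.6, -270.9, 131.5]
orientation: [0.001, 0.896, -0.445, 0.0]
contact_force: [-1.3, -2.0, -4.5]
opening: 57.7
```

```bash
python3 feel.py 0.642 1
```

```text
20.72 Mwidth 0.527 Mlen -0.132 Flen -2.21 Fw -0.84 Fz -4.50 vel 0.694
```

Request:
arm_command(targets=[[1, -1.21, -0.89, 0, 0, 0, 0], [1, 2.01, 1.49, 0, 0, 0, 0], [1, 5.23, 3.87, 0, 0, 0, 0], [1, 6.43, 4.76, 0, 0, 0, 0], [1, 6.43, 4.76, 0, 0, 0, 0]])

```text
time_s: 21.13
eef_pos: [529.4, -221.6, 131.5]
orientation: [-0.0, 0.895, -0.445, 0.0]
contact_force: [0.3, 0.2, -6.2]
opening: 57.6
```

```bash
python3 feel.py 0.642 8; python3 chk.py
```

```text
21.13 Mwidth 0.002 Mlen 0.092 Flen 0.38 Fw -0.01 Fz -6.24 vel 0.050
21.18 Mwidth 0.094 Mlen 0.010 Flen 0.90 Fw 0.64 Fz -5.95 vel 0.036
21.23 Mwidth 0.066 Mlen 0.081 Flen -0.31 Fw 0.83 Fz -6.95 vel 0.022
21.28 Mwidth 0.255 Mlen 0.040 Flen -0.97 Fw 1.45 Fz -6.36 vel 0.012
21.33 Mwidth 0.229 Mlen 0.053 Flen -0.82 Fw 0.43 Fz -5.48 vel 0.006
21.38 Mwidth 0.195 Mlen 0.026 Flen -0.26 Fw 0.07 Fz -5.83 vel 0.004
21.43 Mwidth 0.180 Mlen 0.046 Flen -0.38 Fw -0.01 Fz -5.92 vel 0.002
21.48 Mwidth 0.162 Mlen 0.063 Flen 0.43 Fw -0.95 Fz -6.45 vel 0.003
21.4833 [ 525.2 -225.4  132. ] [-1.000e-04  8.938e-01 -4.485e-01 -0.000e+00] yaw -0.9302492921551686 [ 0.91 -0.5  -6.45] [-0.047  0.168 -0.014] 57.64578495902937 [-0.47  0.57  1.04  1.96 -0.61  0.96 -0.06]
```

Request:
arm_command(targets=[[1, -3.22, -2.38, 0, 0, 0, 0], [1, -6.43, -4.76, 0, 0, 0, 0], [1, -8.04, -5.95, 0, 0, 0, 0], [1, -4.82, -3.57, 0, 0, 0, 0], [1, -4.02, -2.98, 0, 0, 0, 0]])

```text
time_s: 21.9
eef_pos: [487.2, -253.9, 132.3]
orientation: [-0.001, 0.894, -0.449, 0.001]
contact_force: [2.9, 2.2, -5.9]
opening: 58.1
```

```bash
python3 feel.py 0.642 8; python3 chk.py side:s8 top:t8
```

```text
21.9 Mwidth -0.292 Mlen 0.065 Flen 3.61 Fw 0.03 Fz -5.88 vel 0.127
21.95 Mwidth -0.387 Mlen 0.042 Flen 3.04 Fw 0.49 Fz -5.47 vel 0.048
22.0 Mwidth -0.051 Mlen 0.032 Flen -0.13 Fw -0.54 Fz -6.26 vel 0.027
22.05 Mwidth 0.104 Mlen 0.016 Flen -0.85 Fw 0.41 Fz -5.70 vel 0.019
22.1 Mwidth 0.153 Mlen 0.015 Flen -0.60 Fw -0.24 Fz -6.27 vel 0.011
22.15 Mwidth 0.105 Mlen 0.047 Flen -0.31 Fw -0.03 Fz -5.29 vel 0.006
22.2 Mwidth 0.107 Mlen 0.080 Flen 0.44 Fw -0.82 Fz -6.27 vel 0.002
22.25 Mwidth 0.070 Mlen 0.026 Flen -0.45 Fw 0.49 Fz -6.53 vel 0.005
22.25 [ 484.9 -255.2  132. ] [-1.000e-04  8.938e-01 -4.485e-01 -0.000e+00] yaw -0.9302777665695044 [-0.65  0.12 -6.53] [-0.021  0.072 -0.022] 57.72485273612186 [-0.43  0.53  1.06  2.02 -0.59  0.93  0.01]
```

View pics/s8.png

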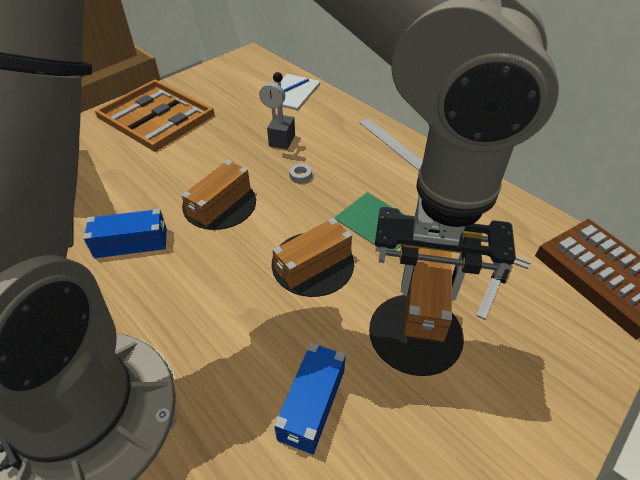

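Request:
arm_command(targets=[[1, 0, 0, 0, 0.03, -0.04, 0], [1, 0, 0, 0, 0.06, -0.08, 0], [1, 0, 0, 0, 0.09, -0.12, 0], [1, 0, 0, 0, 0.09, -0.12, 0], [1, 0, 0, 0, 0.09, -0.12, 0]])

```text
time_s: 22.77
eef_pos: [484.9, -255.4, 132.2]
orientation: [-0.067, 0.891, -0.448, 0.033]
contact_force: [0.7, 0.3, -6.3]
opening: 57.5
```

```bash
python3 feel.py 0.642 12
```

```text
22.77 Mwidth 0.390 Mlen 0.059 Flen 0.69 Fw -0.17 Fz -6.33 vel 0.029
22.82 Mwidth 0.335 Mlen 0.010 Flen -0.34 Fw 0.35 Fz -5.76 vel 0.019
22.87 Mwidth 0.363 Mlen 0.080 Flen 0.56 Fw -0.80 Fz -6.24 vel 0.011
22.92 Mwidth 0.381 Mlen 0.029 Flen 0.25 Fw 0.30 Fz -6.72 vel 0.007
22.97 Mwidth 0.386 Mlen -0.009 Flen 0.39 Fw -0.09 Fz -6.85 vel 0.005
23.02 Mwidth 0.358 Mlen -0.010 Flen -0.15 Fw 0.70 Fz -5.24 vel 0.004
23.07 Mwidth 0.354 Mlen 0.057 Flen 0.18 Fw -0.50 Fz -5.99 vel 0.004
23.12 Mwidth 0.368 Mlen 0.002 Flen -1.47 Fw -0.09 Fz -6.21 vel 0.006
23.17 Mwidth 0.346 Mlen 0.050 Flen 0.74 Fw -0.17 Fz -6.40 vel 0.005
23.22 Mwidth 0.446 Mlen 0.064 Flen 1.01 Fw -0.59 Fz -6.45 vel 0.005
23.27 Mwidth 0.457 Mlen 0.013 Flen 0.36 Fw -0.83 Fz -5.00 vel 0.003
23.32 Mwidth 0.433 Mlen 0.078 Flen 0.02 Fw -0.26 Fz -6.28 vel 0.003
```

Request:
arm_command(targets=[[1, 0, 0, 0, -0.05, 0.067, 0], [1, 0, 0, 0, -0.1, 0.133, 0], [1, 0, 0, 0, -0.15, 0.2, 0], [1, 0, 0, 0, -0.18, 0.24, 0], [1, 0, 0, 0, -0.18, 0.24, 0]])

```text
time_s: 23.73
eef_pos: [487.6, -252.8, 131.2]
orientation: [0.069, 0.892, -0.444, -0.034]
contact_force: [0.6, 1.2, -6.4]
opening: 57.8
```

```bash
python3 feel.py 0.642 12
```

```text
23.73 Mwidth -0.415 Mlen 0.044 Flen 1.21 Fw 0.56 Fz -6.36 vel 0.073
23.78 Mwidth -0.285 Mlen 0.043 Flen -0.82 Fw -0.14 Fz -6.45 vel 0.044
23.83 Mwidth -0.248 Mlen 0.036 Flen -0.07 Fw 0.12 Fz -5.82 vel 0.029
23.88 Mwidth -0.221 Mlen 0.065 Flen -0.27 Fw -0.21 Fz -5.87 vel 0.017
23.93 Mwidth -0.245 Mlen 0.097 Flen -0.63 Fw -0.18 Fz -5.20 vel 0.011
23.98 Mwidth -0.288 Mlen 0.033 Flen -0.88 Fw -0.64 Fz -6.28 vel 0.006
24.03 Mwidth -0.298 Mlen 0.010 Flen -0.83 Fw -0.39 Fz -7.39 vel 0.004
24.08 Mwidth -0.304 Mlen 0.068 Flen -0.59 Fw -0.20 Fz -6.57 vel 0.004
24.13 Mwidth -0.294 Mlen 0.053 Flen 0.27 Fw 0.31 Fz -6.04 vel 0.006
24.18 Mwidth -0.306 Mlen 0.092 Flen 0.28 Fw -0.27 Fz -5.64 vel 0.007
24.23 Mwidth -0.264 Mlen 0.049 Flen -0.43 Fw 0.13 Fz -6.44 vel 0.006
24.28 Mwidth -0.320 Mlen 0.016 Flen 0.46 Fw -0.54 Fz -5.70 vel 0.005
```

Request:
arm_command(targets=[[1, 0, 0, 0, 0.03, -0.04, 0], [1, 0, 0, 0, 0.06, -0.08, 0], [1, 0, 0, 0, 0.09, -0.12, 0], [1, 0, 0, 0, 0.09, -0.12, 0], [1, 0, 0, 0, 0.09, -0.12, 0]])

```text
time_s: 24.7
eef_pos: [485.1, -255.2, 132.3]
orientation: [-0.0, 0.894, -0.449, -0.0]
contact_force: [-0.1, -0.3, -5.2]
opening: 57.7
```

```bash
python3 feel.py 0.642 4; python3 chk.py
```

```text
24.7 Mwidth -0.001 Mlen 0.036 Flen -0.25 Fw -0.19 Fz -5.17 vel 0.025
24.75 Mwidth 0.009 Mlen 0.085 Flen 0.85 Fw -0.36 Fz -5.81 vel 0.017
24.8 Mwidth 0.010 Mlen 0.010 Flen -0.07 Fw -0.40 Fz -5.08 vel 0.009
24.85 Mwidth 0.008 Mlen 0.055 Flen 1.02 Fw 0.54 Fz -6.15 vel 0.005
24.85 [ 486.  -254.3  131.8] [ 6.000e-04  8.943e-01 -4.475e-01 -4.000e-04] yaw -0.9279176880969802 [ 0.5   1.04 -6.15] [0.039 0.039 0.045] 57.831832040975264 [-0.43  0.53  1.05  2.01 -0.58  0.93  0.  ]
```

```bash
python3 feel.py 0.642 8; python3 chk.py side:s9; python3 -c "
import cv2
a=cv2.imread('pics/s9.png')[170:390,350:550]
b=cv2.imread('pics/s8.png')[170:390,350:550]
cv2.imwrite('pics/z9.png',cv2.resize(cv2.hconcat([b,a]),None,fx=2,fy=2,interpolation=2))"
```

```text
24.85 Mwidth 0.008 Mlen 0.055 Flen 1.02 Fw 0.54 Fz -6.15 vel 0.005
24.9 Mwidth 0.064 Mlen 0.039 Flen 0.26 Fw -0.45 Fz -6.90 vel 0.004
24.95 Mwidth 0.066 Mlen 0.071 Flen 0.43 Fw -0.66 Fz -6.22 vel 0.005
25.0 Mwidth 0.049 Mlen 0.009 Flen -0.50 Fw -0.37 Fz -6.04 vel 0.005
25.05 Mwidth 0.075 Mlen 0.086 Flen -0.13 Fw -0.55 Fz -7.00 vel 0.004
25.1 Mwidth 0.067 Mlen -0.053 Flen 0.54 Fw 0.37 Fz -6.79 vel 0.005
25.15 Mwidth 0.076 Mlen 0.026 Flen 0.02 Fw 0.03 Fz -6.50 vel 0.003
25.2 Mwidth 0.050 Mlen 0.085 Flen 0.71 Fw 0.21 Fz -6.10 vel 0.003
25.2 [ 485.7 -254.5  131.8] [ 2.000e-04  8.941e-01 -4.478e-01 -2.000e-04] yaw -0.9286221417553486 [ 0.44  0.59 -6.1 ] [ 0.038  0.091 -0.031] 57.807939942048854 [-0.43  0.53  1.05  2.02 -0.58  0.93  0.  ]
```

View pics/z9.png

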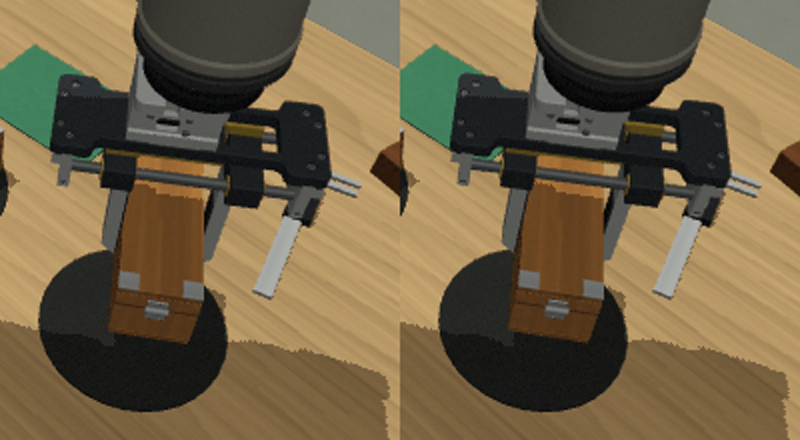

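Request:
arm_command(targets=[[1, 0, 0, 0, 0.04, -0.053, 0], [1, 0, 0, 0, 0.08, -0.107, 0], [1, 0, 0, 0, 0.12, -0.16, 0], [1, 0, 0, 0, 0.12, -0.16, 0], [1, 0, 0, 0, 0.12, -0.16, 0]])

```text
time_s: 25.67
eef_pos: [484.9, -255.5, 132.2]
orientation: [-0.089, 0.889, -0.447, 0.044]
contact_force: [-0.1, 0.2, -5.7]
opening: 57.9
```

```bash
python3 feel.py 0.642 6
```

```text
25.67 Mwidth 0.482 Mlen 0.069 Flen 0.06 Fw 0.21 Fz -5.69 vel 0.039
25.72 Mwidth 0.446 Mlen -0.010 Flen -0.35 Fw -0.12 Fz -5.65 vel 0.025
25.77 Mwidth 0.444 Mlen 0.021 Flen 0.55 Fw 0.17 Fz -5.62 vel 0.014
25.82 Mwidth 0.513 Mlen 0.025 Flen 0.65 Fw -0.81 Fz -6.78 vel 0.008
25.87 Mwidth 0.466 Mlen 0.046 Flen -0.34 Fw -0.44 Fz -5.53 vel 0.006
25.92 Mwidth 0.471 Mlen 0.068 Flen 0.06 Fw 0.88 Fz -5.54 vel 0.005
```

Request:
arm_command(targets=[[1, 0, 0, 0, -0.04, 0.053, 0], [1, 0, 0, 0, -0.08, 0.107, 0], [1, 0, 0, 0, -0.12, 0.16, 0], [1, 0, 0, 0, -0.12, 0.16, 0], [1, 0, 0, 0, -0.12, 0.16, 0]])

```text
time_s: 26.33
eef_pos: [486.5, -253.5, 131.5]
orientation: [0.0, 0.895, -0.446, -0.0]
contact_force: [-0.4, -0.8, -5.9]
opening: 57.7
```

```bash
python3 feel.py 0.642 10;python3 chk.py
```

```text
26.33 Mwidth 0.038 Mlen 0.041 Flen -0.77 Fw -0.44 Fz -5.89 vel 0.043
26.38 Mwidth 0.059 Mlen 0.039 Flen -1.27 Fw 0.70 Fz -6.00 vel 0.028
26.43 Mwidth -0.014 Mlen 0.035 Flen -1.05 Fw -0.59 Fz -5.80 vel 0.020
26.48 Mwidth 0.074 Mlen 0.041 Flen 0.29 Fw -0.17 Fz -6.21 vel 0.011
26.53 Mwidth 0.055 Mlen 0.099 Flen -0.73 Fw 0.11 Fz -6.62 vel 0.005
26.58 Mwidth 0.029 Mlen 0.009 Flen -0.00 Fw 0.37 Fz -5.69 vel 0.005
26.63 Mwidth 0.042 Mlen 0.091 Flen 0.62 Fw -0.31 Fz -6.31 vel 0.005
26.68 Mwidth 0.014 Mlen 0.045 Flen 0.29 Fw -0.15 Fz -5.88 vel 0.005
26.73 Mwidth -0.038 Mlen 0.009 Flen -0.76 Fw 0.15 Fz -6.69 vel 0.005
26.78 Mwidth 0.013 Mlen 0.028 Flen 0.37 Fw -0.57 Fz -5.92 vel 0.005
26.7833 [ 485.4 -255.   132.1] [-4.000e-04  8.938e-01 -4.484e-01  2.000e-04] yaw -0.9299688414744882 [ 0.64 -0.24 -5.92] [ 0.014  0.027 -0.011] 57.67560027824478 [-0.42  0.53  1.05  2.02 -0.57  0.93 -0.  ]
```

Request:
arm_command(targets=[[1, 0, 0, 0, -0.03, 0.04, 0], [1, 0, 0, 0, -0.06, 0.08, 0], [1, 0, 0, 0, -0.09, 0.12, 0], [1, 0, 0, 0, -0.09, 0.12, 0], [1, 0, 0, 0, -0.09, 0.12, 0]])

```text
time_s: 27.2
eef_pos: [485.9, -254.4, 131.6]
orientation: [0.067, 0.892, -0.446, -0.033]
contact_force: [-0.5, 0.5, -5.9]
opening: 57.8
```

Request:
arm_command(targets=[[1, 0, 0, 0, 0, 0, 0], [1, 0, 0, 0, 0, 0, 0], [1, 0, 0, 0, 0, 0, 0], [1, 0, 0, 0, 0, 0, 0], [1, 0, 0, 0, 0, 0, 0]])

```text
time_s: 27.62
eef_pos: [485.4, -254.9, 132.1]
orientation: [0.067, 0.891, -0.447, -0.033]
contact_force: [0.1, 0.3, -5.5]
opening: 57.6
```

```bash
python3 feel.py 0.642 5; python3 chk.py
```

```text
27.62 Mwidth -0.401 Mlen 0.040 Flen 0.28 Fw 0.19 Fz -5.51 vel 0.004
27.67 Mwidth -0.319 Mlen 0.053 Flen -0.35 Fw 0.41 Fz -6.14 vel 0.004
27.72 Mwidth -0.340 Mlen 0.038 Flen -0.33 Fw 0.70 Fz -5.94 vel 0.004
27.77 Mwidth -0.295 Mlen 0.104 Flen -0.11 Fw -0.02 Fz -5.31 vel 0.002
27.82 Mwidth -0.342 Mlen 0.027 Flen -0.13 Fw -0.69 Fz -6.08 vel 0.004
27.8167 [ 485.6 -254.7  132. ] [ 0.0669  0.8915 -0.4468 -0.0334] yaw -0.9291334158613318 [ 0.31 -0.63 -6.08] [ 0.226 -0.258 -0.001] 57.665139326697464 [-0.5   0.62  1.1   1.97 -0.49  0.99 -0.11]
```

Request:
arm_command(targets=[[1, 0, 0, 0, 0.015, -0.02, 0], [1, 0, 0, 0, 0.03, -0.04, 0], [1, 0, 0, 0, 0.05, -0.067, 0], [1, 0, 0, 0, 0.065, -0.087, 0], [1, 0, 0, 0, 0.075, -0.1, 0]])

```text
time_s: 28.23
eef_pos: [484.9, -255.3, 132.3]
orientation: [0.01, 0.894, -0.449, -0.005]
contact_force: [-0.2, -0.7, -7.0]
opening: 58.1
```

```bash
python3 feel.py 0.642 9; python3 chk.py
```

```text
28.23 Mwidth -0.015 Mlen 0.027 Flen -0.61 Fw -0.41 Fz -7.01 vel 0.133
28.28 Mwidth 0.195 Mlen 0.004 Flen -1.48 Fw 0.46 Fz -5.47 vel 0.035
28.33 Mwidth -0.033 Mlen 0.073 Flen -0.32 Fw -0.20 Fz -5.96 vel 0.024
28.38 Mwidth -0.013 Mlen 0.056 Flen 0.13 Fw -0.16 Fz -6.19 vel 0.017
28.43 Mwidth -0.001 Mlen 0.080 Flen 0.71 Fw -0.21 Fz -6.66 vel 0.012
28.48 Mwidth 0.003 Mlen 0.075 Flen -0.45 Fw 0.28 Fz -6.43 vel 0.008
28.53 Mwidth 0.024 Mlen 0.015 Flen -0.35 Fw -0.23 Fz -6.43 vel 0.007
28.58 Mwidth -0.018 Mlen 0.091 Flen 0.19 Fw -0.55 Fz -6.60 vel 0.003
28.63 Mwidth -0.069 Mlen 0.074 Flen 0.09 Fw 0.40 Fz -6.01 vel 0.003
28.6333 [ 485.8 -254.5  131.8] [ 0.0114  0.8941 -0.4477 -0.0058] yaw -0.9283718703626753 [-0.17  0.37 -6.01] [ 0.1   -0.011 -0.019] 57.53556636781129 [-0.44  0.54  1.05  2.01 -0.56  0.94 -0.02]
```

Request:
arm_command(targets=[[1, 0, 0, 0, 0.035, -0.047, 0], [1, 0, 0, 0, 0.07, -0.093, 0], [1, 0, 0, 0, 0.105, -0.14, 0], [1, 0, 0, 0, 0.105, -0.14, 0], [1, 0, 0, 0, 0.105, -0.14, 0]])

```text
time_s: 29.05
eef_pos: [485.1, -255.2, 132.0]
orientation: [-0.067, 0.891, -0.447, 0.033]
contact_force: [-0.3, 0.3, -6.7]
opening: 57.9
```

Request:
arm_command(targets=[[1, 0, 0, 0, 0, 0, 0], [1, 0, 0, 0, 0, 0, 0], [1, 0, 0, 0, 0, 0, 0], [1, 0, 0, 0, 0, 0, 0], [1, 0, 0, 0, 0, 0, 0]])

```text
time_s: 29.47
eef_pos: [485.8, -254.4, 131.8]
orientation: [-0.067, 0.892, -0.446, 0.033]
contact_force: [0.6, 0.3, -7.1]
opening: 57.7
```

```bash
python3 feel.py 0.642 5; python3 chk.py
```

```text
29.47 Mwidth 0.391 Mlen 0.047 Flen 0.71 Fw -0.13 Fz -7.12 vel 0.006
29.52 Mwidth 0.373 Mlen 0.015 Flen -0.97 Fw -0.84 Fz -6.62 vel 0.005
29.57 Mwidth 0.346 Mlen 0.026 Flen -0.11 Fw 0.16 Fz -4.66 vel 0.005
29.62 Mwidth 0.410 Mlen 0.022 Flen -0.34 Fw -0.34 Fz -6.91 vel 0.004
29.67 Mwidth 0.330 Mlen 0.036 Flen 0.01 Fw -0.54 Fz -5.00 vel 0.001
29.6667 [ 485.6 -254.6  131.9] [-0.067   0.8916 -0.4467  0.0334] yaw -0.928899021211984 [ 0.33 -0.42 -5.  ] [-0.169  0.286 -0.017] 57.582610323807174 [-0.31  0.45  0.97  2.06 -0.68  0.89  0.13]
```

Request:
arm_command(targets=[[1, 0, 0, 0, -0.015, 0.02, 0], [1, 0, 0, 0, -0.03, 0.04, 0], [1, 0, 0, 0, -0.05, 0.067, 0], [1, 0, 0, 0, -0.065, 0.087, 0], [1, 0, 0, 0, -0.075, 0.1, 0]])

```text
time_s: 30.08
eef_pos: [486.1, -254.2, 131.8]
orientation: [-0.01, 0.894, -0.447, 0.005]
contact_force: [0.0, 0.6, -6.2]
opening: 57.9
```

```bash
python3 feel.py 0.642 9; python3 chk.py
```

```text
30.08 Mwidth 0.064 Mlen 0.058 Flen 0.36 Fw 0.48 Fz -6.24 vel 0.149
30.13 Mwidth -0.112 Mlen 0.092 Flen 0.09 Fw 0.27 Fz -5.91 vel 0.042
30.18 Mwidth 0.068 Mlen 0.050 Flen 0.32 Fw 0.32 Fz -4.93 vel 0.025
30.23 Mwidth 0.068 Mlen 0.032 Flen -0.77 Fw -0.16 Fz -6.06 vel 0.016
30.28 Mwidth 0.119 Mlen 0.059 Flen 0.44 Fw -0.67 Fz -5.83 vel 0.011
30.33 Mwidth 0.040 Mlen 0.095 Flen 0.32 Fw 0.80 Fz -5.47 vel 0.005
30.38 Mwidth 0.088 Mlen 0.066 Flen -0.72 Fw 0.40 Fz -6.51 vel 0.004
30.43 Mwidth 0.090 Mlen 0.040 Flen 0.50 Fw -0.26 Fz -5.94 vel 0.002
30.48 Mwidth 0.064 Mlen 0.027 Flen 0.28 Fw 0.54 Fz -5.71 vel 0.002
30.4833 [ 485.3 -255.   132. ] [-0.0115  0.8938 -0.4483  0.0057] yaw -0.9298498361665447 [-0.1   0.6  -5.71] [-0.017  0.067  0.005] 57.52708735574923 [-0.4   0.51  1.03  2.02 -0.59  0.92  0.01]
```

Request:
arm_command(targets=[[1, 0.22, 0.17, -1, -0.015, 0.02, 0], [1, 0.22, 0.17, -4, -0.015, 0.02, 0], [1, 0.22, 0.17, -7.5, -0.015, 0.02, 0], [1, 0.22, 0.17, -9.2, -0.015, 0.02, 0], [1, 0.22, 0.17, -9.5, -0.015, 0.02, 0]])

```text
time_s: 30.9
eef_pos: [486.1, -252.4, 34.3]
orientation: [0.0, 0.894, -0.448, -0.002]
contact_force: [-0.1, 0.1, -6.6]
opening: 57.9
```

Request:
arm_command(targets=[[1, 0, 0, -0.15, 0, 0, 0], [1, 0, 0, -0.3, 0, 0, 0], [1, 0, 0, -0.35, 0, 0, 0], [1, 0, 0, -0.38, 0, 0, 0], [1, 0, 0, -0.4, 0, 0, 0]])

```text
time_s: 31.32
eef_pos: [488.3, -253.1, 33.7]
orientation: [-0.0, 0.894, -0.448, 0.001]
contact_force: [-0.3, -0.0, -6.0]
opening: 57.9
```

```bash
python3 feel.py 0.642 1; python3 chk.py
```

```text
31.32 Mwidth 0.001 Mlen 0.111 Flen -0.27 Fw 0.19 Fz -5.99 vel 0.009
31.3167 [ 488.3 -253.1   33.7] [-2.000e-04  8.941e-01 -4.479e-01  6.000e-04] yaw -0.9288021015433873 [-0.33 -0.01 -5.99] [ 0.088  0.067 -0.005] 57.860017992140804 [-0.29  0.65  0.87  2.07 -0.73  0.76  0.11]
```

Request:
arm_command(targets=[[1, -0.05, 0, -0.08, 0, 0, 0], [1, -0.05, 0, -0.12, 0, 0, 0], [1, -0.05, 0, -0.12, 0, 0, 0], [0.3, -0.05, 0, -0.12, 0, 0, 0], [0, -0.05, 0, -0.12, 0, 0, 0]])

```text
time_s: 31.73
eef_pos: [487.6, -253.2, 32.1]
orientation: [-0.0, 0.894, -0.448, 0.0]
contact_force: [-0.6, 0.2, -0.2]
opening: 67.8
```

Request:
arm_command(targets=[[0, 0, 0, 0, 0, 0, 0], [0, 0, 0, 0, 0, 0, 0], [0, 0, 0, 1, 0, 0, 0], [0, 0, 0, 4, 0, 0, 0], [0, 0, 0, 8, 0, 0, 0]])

```text
time_s: 32.15
eef_pos: [485.7, -252.7, 111.5]
orientation: [0.001, 0.894, -0.448, -0.002]
contact_force: [0.5, 1.2, 0.7]
opening: 93.7
```

Request:
arm_command(targets=[[0, -0.3, 3.5, 0.3, 0, 0, -0.115], [0, -0.6, 7.3, 0.3, 0, 0, -0.23], [0, -1, 11.2, 0.3, 0, 0, -0.345], [0, -1.3, 15.1, 0.3, 0, 0, -0.46], [0, -1.6, 19, 0.3, 0, 0, -0.575]])

```text
time_s: 32.57
eef_pos: [471.8, -70.3, 115.5]
orientation: [-0.001, 0.736, -0.677, -0.0]
contact_force: [1.0, -0.5, 0.7]
opening: 94.3
```

Request:
arm_command(targets=[[0, -0.4, 3, 0, 0, 0, -0.115], [0, -0.6, 4.5, 0, 0, 0, -0.189], [0, -0.6, 4.5, 0, 0, 0, -0.189], [0, -0.6, 4.5, 0, 0, 0, -0.189], [0, -0.6, 4.5, 0, 0, 0, -0.189]])

```text
time_s: 32.98
eef_pos: [466.3, -27.4, 115.1]
orientation: [0.0, -0.671, 0.741, -0.0]
contact_force: [0.4, -0.4, -0.9]
opening: 94.4
```

```bash
python3 chk.py top:t10; python3 brk.py pics/t10.png 433 223; python3 brk.py pics/t10.png 227 246
```

```text
32.9833 [466.3 -27.4 115.1] [ 2.000e-04 -6.713e-01  7.412e-01 -1.000e-04] yaw 4.61342220984802 [ 0.45 -0.37 -0.86] [-0.021  0.172 -0.026] 94.38789978814913 [-1.07  0.6   1.33  2.2  -0.75  0.93 -0.96]
brackets [ 491.8 -255.7] [[423.0, -273.0], [450.0, -309.0], [551.0, -233.0], [543.0, -207.0]] [41 37 35 14]
brackets [433.2 250.3] [[387.0, 195.0], [496.0, 238.0], [487.0, 281.0], [363.0, 286.0]] [2201   38   37    5]
```

View pics/t10.png

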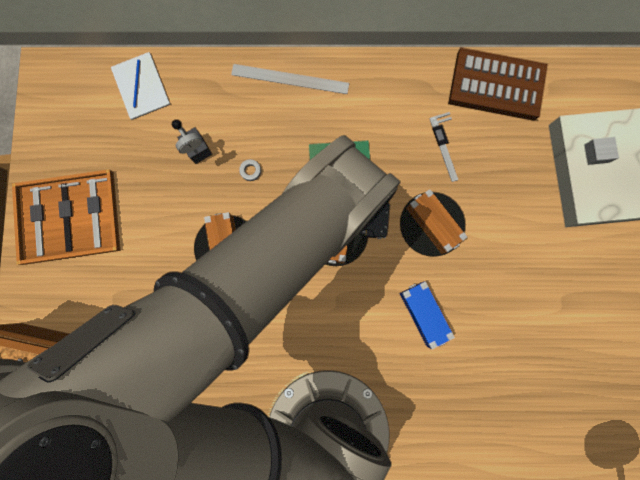

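Request:
arm_command(targets=[[0, -0.27, 1, 0, 0, 0, -0.023], [0, -0.27, 1, -2, 0, 0, -0.023], [0, -0.27, 1, -4, 0, 0, -0.023], [0, -0.27, 1, -5, 0, 0, -0.023], [0, -0.27, 1, -5, 0, 0, -0.023]])

```text
time_s: 33.45
eef_pos: [462.6, -18.0, 63.6]
orientation: [-0.001, -0.662, 0.75, 0.001]
contact_force: [0.1, -0.2, 0.4]
opening: 94.3
```

```bash
python3 chk.py side:s11
```

```text
33.45 [462.6 -18.   63.6] [-6.000e-04 -6.616e-01  7.498e-01  7.000e-04] yaw 4.587616164687219 [ 0.08 -0.23  0.39] [-0.016  0.16  -0.012] 94.34687237538299 [-1.    0.64  1.19  2.24 -0.85  0.83 -0.93]
```

View pics/s11.png

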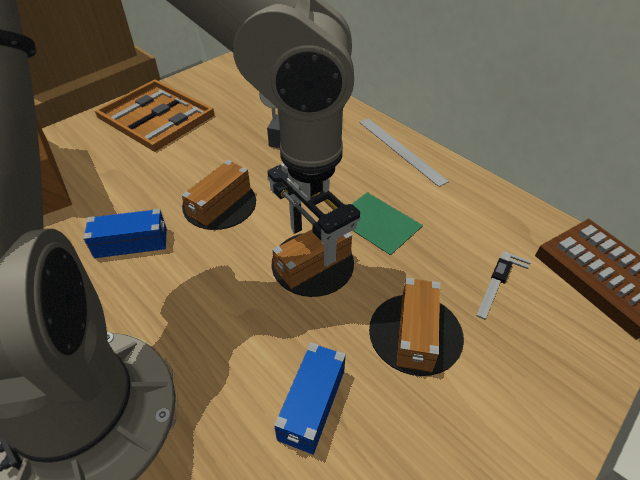

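Request:
arm_command(targets=[[0, 0.1, 0.05, -1.5, 0, 0, 0], [0, 0.1, 0.05, -2.8, 0, 0, 0], [0, 0.1, 0.05, -3.2, 0, 0, 0], [0.6, 0.1, 0.05, -3.2, 0, 0, 0], [1, 0.1, 0.05, -3.2, 0, 0, 0]], force=60)

```text
time_s: 33.92
eef_pos: [464.7, -16.8, 33.5]
orientation: [0.0, -0.662, 0.75, -0.0]
contact_force: [-0.1, -0.1, 0.4]
opening: 83.8
```

Request:
arm_command(targets=[[1, 0, 0, 0, 0, 0, 0], [1, 0, 0, 0, 0, 0, 0], [1, 0, 0, 0, 0, 0, 0], [1, 0, 0, 0, 0, 0, 0], [1, 0, 0, 0, 0, 0, 0]])

```text
time_s: 34.33
eef_pos: [464.6, -16.5, 33.0]
orientation: [0.0, -0.662, 0.749, -0.0]
contact_force: [-0.8, -1.2, 7.9]
opening: 57.8
```

```bash
python3 chk.py
```

```text
34.3333 [464.6 -16.5  33. ] [ 1.000e-04 -6.621e-01  7.494e-01 -2.000e-04] yaw 4.58895560123133 [-0.75 -1.24  7.86] [-0.338  0.441  0.027] 57.79868394938256 [-0.94  0.67  1.1   2.26 -0.92  0.77 -0.89]
```

Request:
arm_command(targets=[[1, 0, 0, 1, 0, 0, 0], [1, 0, 0, 4, 0, 0, 0], [1, 0, 0, 7.5, 0, 0, 0], [1, 0, 0, 9.5, 0, 0, 0], [1, 0, 0, 10, 0, 0, 0]])

```text
time_s: 34.75
eef_pos: [465.3, -16.4, 134.8]
orientation: [0.001, -0.662, 0.749, -0.001]
contact_force: [0.9, 1.5, -6.3]
opening: 57.8
```

Request:
arm_command(targets=[[1, 0, 0, 0, 0, 0, 0], [1, 0, 0, 0, 0, 0, 0], [1, 0, 0, 0, 0, 0, 0], [1, 0, 0, 0, 0, 0, 0], [1, 0, 0, 0, 0, 0, 0]])

```text
time_s: 35.17
eef_pos: [463.9, -16.5, 131.9]
orientation: [-0.001, -0.662, 0.75, 0.0]
contact_force: [0.8, -0.0, -6.3]
opening: 57.9
```

```bash
python3 feel.py -0.122 5; python3 chk.py
```

```text
35.17 Mwidth 0.130 Mlen -0.070 Flen 0.84 Fw 0.09 Fz -6.34 vel 0.007
35.22 Mwidth 0.124 Mlen -0.042 Flen -0.31 Fw -0.52 Fz -6.32 vel 0.007
35.27 Mwidth 0.124 Mlen -0.026 Flen -0.19 Fw -0.30 Fz -6.64 vel 0.005
35.32 Mwidth 0.159 Mlen -0.005 Flen 0.11 Fw -0.27 Fz -6.36 vel 0.005
35.37 Mwidth 0.091 Mlen 0.021 Flen -0.37 Fw -0.90 Fz -5.50 vel 0.005
35.3667 [464.3 -16.4 132.5] [-3.000e-04 -6.621e-01  7.495e-01  1.000e-04] yaw 4.588715023345951 [-0.48 -0.85 -5.5 ] [0.031 0.087 0.059] 57.59010128198498 [-1.13  0.54  1.34  2.19 -0.67  0.93 -1.07]
```

Request:
arm_command(targets=[[1, 0, 0, 0, -0.006, -0.05, 0], [1, 0, 0, 0, -0.012, -0.1, 0], [1, 0, 0, 0, -0.018, -0.149, 0], [1, 0, 0, 0, -0.018, -0.149, 0], [1, 0, 0, 0, -0.018, -0.149, 0]])

```text
time_s: 35.78
eef_pos: [463.9, -15.3, 132.7]
orientation: [0.05, -0.661, 0.747, -0.054]
contact_force: [0.4, 0.4, -5.3]
opening: 57.6
```

```bash
python3 feel.py -0.122 8; python3 chk.py
```

```text
35.78 Mwidth 0.445 Mlen 0.057 Flen 0.31 Fw 0.45 Fz -5.32 vel 0.044
35.83 Mwidth 0.466 Mlen -0.009 Flen -0.33 Fw 0.07 Fz -5.06 vel 0.029
35.88 Mwidth 0.441 Mlen -0.016 Flen 0.62 Fw 0.42 Fz -6.48 vel 0.016
35.93 Mwidth 0.503 Mlen -0.047 Flen 0.10 Fw -0.85 Fz -5.97 vel 0.009
35.98 Mwidth 0.460 Mlen 0.011 Flen -0.59 Fw -0.68 Fz -5.98 vel 0.008
36.03 Mwidth 0.478 Mlen -0.017 Flen -0.20 Fw -0.34 Fz -6.40 vel 0.007
36.08 Mwidth 0.444 Mlen -0.011 Flen -0.14 Fw -1.14 Fz -6.44 vel 0.006
36.13 Mwidth 0.492 Mlen -0.022 Flen 0.22 Fw 0.00 Fz -6.05 vel 0.007
36.1333 [464.6 -16.7 132.7] [ 0.0492 -0.6602  0.7474 -0.0562] yaw 4.588665305010313 [ 0.22 -0.02 -6.05] [ 0.038  0.491 -0.01 ] 57.84762549086304 [-1.25  0.36  1.36  2.3  -0.56  0.68 -1.2 ]
```

Request:
arm_command(targets=[[1, 0, 0, 0, 0.006, 0.05, 0], [1, 0, 0, -1.5, 0.012, 0.1, 0], [1, 0, 0, -4.5, 0.018, 0.149, 0], [1, 0, 0, -8, 0.018, 0.149, 0], [1, 0, 0, -9.2, 0.018, 0.149, 0]])

```text
time_s: 36.55
eef_pos: [463.5, -16.7, 36.9]
orientation: [-0.002, -0.662, 0.749, 0.001]
contact_force: [-2.1, -0.2, -6.2]
opening: 58.0
```

Request:
arm_command(targets=[[1, 0, 0, -0.3, 0, 0, 0], [1, 0, 0, -0.45, 0, 0, 0], [1, 0, 0, -0.5, 0, 0, 0], [1, 0, 0, -0.5, 0, 0, 0], [1, 0, 0, -0.5, 0, 0, 0]])

```text
time_s: 36.97
eef_pos: [465.1, -15.9, 36.6]
orientation: [0.001, -0.662, 0.749, -0.0]
contact_force: [0.2, -0.3, -6.4]
opening: 57.8
```

```bash
python3 feel.py -0.122 1; python3 chk.py
```

```text
36.97 Mwidth 0.093 Mlen 0.014 Flen 0.24 Fw -0.28 Fz -6.36 vel 0.006
36.9667 [465.1 -15.9  36.6] [ 7.000e-04 -6.624e-01  7.492e-01 -2.000e-04] yaw 4.589573952718767 [ 0.21 -0.31 -6.36] [ 0.026  0.09  -0.009] 57.75022124131941 [-0.86  0.56  0.96  2.25 -0.76  0.69 -1.04]
```

Request:
arm_command(targets=[[1, -0.05, -0.07, -0.15, 0, 0, 0], [1, -0.05, -0.07, -0.28, 0, 0, 0], [1, -0.05, -0.07, -0.32, 0, 0, 0], [1, -0.05, -0.07, -0.35, 0, 0, 0], [1, -0.05, -0.07, -0.35, 0, 0, 0]])

```text
time_s: 37.38
eef_pos: [464.2, -16.6, 33.0]
orientation: [0.001, -0.662, 0.749, 0.001]
contact_force: [-8.2, 3.9, 26.2]
opening: 57.8
```

```bash
python3 chk.py
```

```text
37.3833 [464.2 -16.6  33. ] [ 7.000e-04 -6.622e-01  7.493e-01  6.000e-04] yaw 4.5891793862413195 [-8.2   3.94 26.25] [0.293 2.024 0.112] 57.79321962871928 [-0.85  0.57  0.95  2.25 -0.77  0.68 -1.03]
```

Request:
arm_command(targets=[[1, 0, 0, 0.05, 0, 0, 0], [0.3, 0, 0, 0.05, 0, 0, 0], [0, 0, 0, 0.05, 0, 0, 0], [0, 0, 0, 0.05, 0, 0, 0], [0, 0, 0, 0.05, 0, 0, 0]])

```text
time_s: 37.8
eef_pos: [464.1, -17.0, 32.7]
orientation: [0.0, -0.662, 0.749, 0.0]
contact_force: [-0.9, -0.1, 0.8]
opening: 81.2
```

Request:
arm_command(targets=[[0, 0, 0, 0, 0, 0, 0], [0, 0, 0, 1, 0, 0, 0], [0, 0, 0, 4, 0, 0, 0], [0, 0, 0, 8, 0, 0, 0], [0, -0.3, 3, 8, 0, 0, 0.07]])

```text
time_s: 38.22
eef_pos: [463.5, 8.0, 117.6]
orientation: [0.002, -0.684, 0.729, -0.002]
contact_force: [1.1, -0.7, 0.3]
opening: 93.8
```

Request:
arm_command(targets=[[0, -0.5, 3.8, 0, 0, 0, 0.07], [0, -1, 7.6, 0, 0, 0, 0.14], [0, -1.5, 11.4, 0, 0, 0, 0.2], [0, -2, 15.2, 0, 0, 0, 0.256], [0, -2.5, 19, 0, 0, 0, 0.256]])

```text
time_s: 38.63
eef_pos: [435.2, 205.0, 112.9]
orientation: [-0.0, 0.776, -0.63, -0.0]
contact_force: [1.5, 0.4, 0.0]
opening: 93.9
```

```bash
python3 chk.py
```

```text
38.6333 [435.2 205.  112.9] [-3.000e-04  7.763e-01 -6.304e-01 -4.000e-04] yaw -1.3641725982902329 [1.49 0.41 0.01] [-0.053  0.047 -0.016] 93.9450359078992 [-1.46  0.46  1.12  2.17 -0.57  0.84 -1.34]
```

Request:
arm_command(targets=[[0, -0.3, 3, 0, 0, 0, -0.004], [0, -0.5, 4.1, 0, 0, 0, -0.004], [0, -0.5, 4.1, 0, 0, 0, -0.004], [0, -0.5, 4.1, -1.5, 0, 0, -0.004], [0, -0.5, 4.1, -4, 0, 0, -0.004]])

```text
time_s: 39.05
eef_pos: [432.1, 243.8, 73.5]
orientation: [-0.001, 0.774, -0.634, 0.0]
contact_force: [0.4, 1.2, -0.1]
opening: 93.8
```

```bash
python3 chk.py side:s12 top:t12; python3 brk.py pics/t12.png 336 233; python3 brk.py pics/t12.png 433 223; python3 -c "
import cv2
a=cv2.imread('pics/s12.png')[80:280,130:330];b=cv2.imread('pics/t12.png')[150:350,200:400]
cv2.imwrite('pics/z12.png',cv2.resize(cv2.hconcat([a,b]),None,fx=2,fy=2))"
```

```text
39.05 [432.1 243.8  73.5] [-1.400e-03  7.737e-01 -6.336e-01  3.000e-04] yaw -1.3723402179643298 [ 0.41  1.23 -0.08] [0.019 0.091 0.016] 93.81757576430115 [-1.43  0.54  1.01  2.17 -0.67  0.78 -1.35]
brackets [463.1 -16.7] [[403.0, 13.0], [398.0, -31.0], [529.0, -2.0], [523.0, -47.0]] [42 42 36 34]
brackets [ 487.2 -253.3] [[423.0, -273.0], [525.0, -197.0], [450.0, -309.0], [551.0, -233.0]] [41 39 37 35]
```

View pics/z12.png

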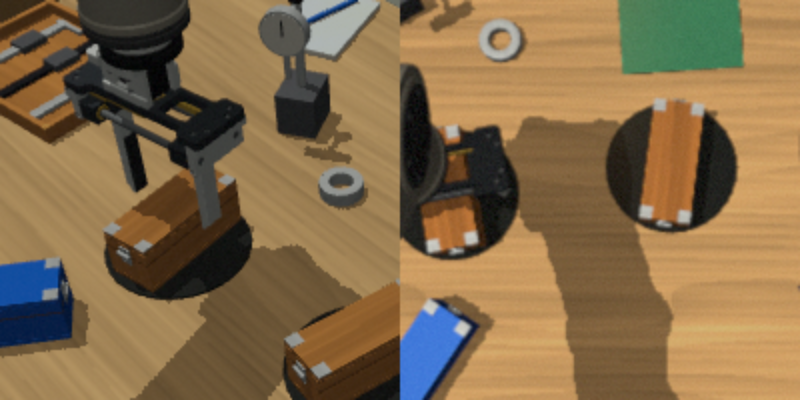

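Request:
arm_command(targets=[[0, -0.12, 0.33, 0, 0, 0, 0], [0, -0.12, 0.33, -1.5, 0, 0, 0], [0, -0.12, 0.33, -3.4, 0, 0, 0], [0.3, -0.12, 0.33, -4, 0, 0, 0], [1, -0.12, 0.33, -4, 0, 0, 0]], force=60)

```text
time_s: 39.57
eef_pos: [429.7, 246.7, 32.7]
orientation: [0.001, 0.773, -0.634, -0.0]
contact_force: [0.3, 0.3, -0.9]
opening: 83.7
```

Request:
arm_command(targets=[[1, 0, 0, 0, 0, 0, 0], [1, 0, 0, 0, 0, 0, 0], [1, 0, 0, 0, 0, 0, 0], [1, 0, 0, 0, 0, 0, 0], [1, 0, 0, 0, 0, 0, 0]])

```text
time_s: 39.98
eef_pos: [430.1, 247.5, 33.3]
orientation: [-0.0, 0.774, -0.633, -0.0]
contact_force: [-2.1, -1.7, 10.8]
opening: 57.6
```

```bash
python3 chk.py
```

```text
39.9833 [430.1 247.5  33.3] [-4.000e-04  7.738e-01 -6.334e-01 -0.000e+00] yaw -1.3719877846261 [-2.08 -1.68 10.84] [-0.612  0.49   0.119] 57.64709528946542 [-1.36  0.6   0.92  2.19 -0.76  0.71 -1.29]
```

Request:
arm_command(targets=[[1, 0, 0, 1, 0, 0, 0], [1, 0, 0, 4, 0, 0, 0], [1, 0, 0, 7.5, 0, 0, 0], [1, 0, 0, 9.5, 0, 0, 0], [1, 0, 0, 10, 0, 0, 0]])

```text
time_s: 40.4
eef_pos: [430.6, 247.7, 135.6]
orientation: [-0.002, 0.774, -0.634, -0.0]
contact_force: [0.7, 1.0, -5.6]
opening: 57.8
```

Request:
arm_command(targets=[[1, 0, 0, 0, 0, 0, 0], [1, 0, 0, 0, 0, 0, 0], [1, 0, 0, 0, 0, 0, 0], [1, 0, 0, 0, 0, 0, 0], [1, 0, 0, 0, 0, 0, 0]])

```text
time_s: 40.82
eef_pos: [429.4, 246.8, 131.9]
orientation: [0.001, 0.774, -0.634, 0.0]
contact_force: [0.3, 0.5, -6.3]
opening: 58.0
```

```bash
python3 feel.py 0.203 6; python3 chk.py
```

```text
40.82 Mwidth 0.126 Mlen -0.022 Flen 0.37 Fw 0.46 Fz -6.34 vel 0.008
40.87 Mwidth 0.071 Mlen -0.022 Flen 0.66 Fw 0.36 Fz -6.76 vel 0.006
40.92 Mwidth 0.147 Mlen -0.008 Flen -0.13 Fw 0.10 Fz -7.20 vel 0.005
40.97 Mwidth 0.104 Mlen 0.019 Flen -0.10 Fw -0.16 Fz -6.86 vel 0.006
41.02 Mwidth 0.096 Mlen 0.004 Flen -0.93 Fw 0.11 Fz -5.25 vel 0.004
41.07 Mwidth 0.103 Mlen -0.040 Flen -0.32 Fw 0.10 Fz -6.75 vel 0.005
41.0667 [429.7 247.2 132.5] [ 2.000e-04  7.736e-01 -6.336e-01 -0.000e+00] yaw -1.3724471308852308 [-0.34  0.03 -6.75] [-0.06   0.093  0.046] 57.528873543899586 [-1.55  0.47  1.15  2.13 -0.56  0.89 -1.45]
```

Request:
arm_command(targets=[[1, 0, 0, 0, 0.01, -0.05, 0], [1, 0, 0, 0, 0.02, -0.1, 0], [1, 0, 0, 0, 0.03, -0.147, 0], [1, 0, 0, 0, 0.03, -0.147, 0], [1, 0, 0, 0, 0.03, -0.147, 0]])

```text
time_s: 41.48
eef_pos: [428.9, 247.8, 132.6]
orientation: [-0.058, 0.772, -0.631, 0.046]
contact_force: [-0.4, -0.2, -6.8]
opening: 57.5
```

```bash
python3 feel.py 0.203 9; python3 chk.py
```

```text
41.48 Mwidth 0.433 Mlen 0.019 Flen -0.44 Fw -0.15 Fz -6.85 vel 0.031
41.53 Mwidth 0.448 Mlen 0.014 Flen 1.10 Fw 0.74 Fz -6.04 vel 0.020
41.58 Mwidth 0.438 Mlen 0.029 Flen 0.37 Fw 0.36 Fz -5.72 vel 0.012
41.63 Mwidth 0.443 Mlen -0.002 Flen -0.05 Fw 0.42 Fz -5.87 vel 0.007
41.68 Mwidth 0.443 Mlen 0.005 Flen -0.20 Fw -0.12 Fz -7.31 vel 0.007
41.73 Mwidth 0.406 Mlen 0.035 Flen -0.20 Fw -0.10 Fz -6.97 vel 0.006
41.78 Mwidth 0.482 Mlen 0.002 Flen -0.18 Fw -0.11 Fz -6.82 vel 0.006
41.83 Mwidth 0.469 Mlen 0.026 Flen 0.87 Fw -1.42 Fz -6.29 vel 0.004
41.88 Mwidth 0.526 Mlen 0.071 Flen -0.87 Fw -1.25 Fz -7.62 vel 0.006
41.8833 [430.  247.1 132.7] [-0.0579  0.7714 -0.632   0.0473] yaw -1.3727506670092884 [-0.6  -1.4  -7.62] [-0.037  0.529  0.025] 57.58541822415842 [-1.71  0.4   1.25  2.23 -0.54  0.7  -1.49]
```

Request:
arm_command(targets=[[1, 0, 0, 0, -0.012, 0.06, 0], [1, 0, 0, 0, -0.024, 0.12, 0], [1, 0, 0, 0, -0.036, 0.18, 0], [1, 0, 0, 0, -0.048, 0.24, 0], [1, 0, 0, 0, -0.06, 0.294, 0]])

```text
time_s: 42.3
eef_pos: [430.2, 247.4, 132.7]
orientation: [0.059, 0.771, -0.632, -0.048]
contact_force: [-0.1, 0.3, -5.9]
opening: 57.4
```

```bash
python3 feel.py 0.203 11; python3 chk.py
```

```text
42.3 Mwidth -0.274 Mlen -0.053 Flen -0.07 Fw 0.32 Fz -5.88 vel 0.792
42.35 Mwidth -0.557 Mlen 0.029 Flen 0.80 Fw 1.29 Fz -7.00 vel 0.145
42.4 Mwidth -0.349 Mlen -0.018 Flen -0.32 Fw -0.91 Fz -6.18 vel 0.092
42.45 Mwidth -0.254 Mlen -0.031 Flen -0.48 Fw 0.01 Fz -6.05 vel 0.041
42.5 Mwidth -0.287 Mlen 0.051 Flen -1.02 Fw 0.58 Fz -6.27 vel 0.028
42.55 Mwidth -0.189 Mlen 0.018 Flen 0.61 Fw -0.12 Fz -6.84 vel 0.017
42.6 Mwidth -0.278 Mlen -0.019 Flen -0.55 Fw 0.63 Fz -6.76 vel 0.008
42.65 Mwidth -0.262 Mlen -0.027 Flen -0.33 Fw 0.96 Fz -6.26 vel 0.007
42.7 Mwidth -0.273 Mlen 0.042 Flen -0.25 Fw 0.70 Fz -6.00 vel 0.005
42.75 Mwidth -0.194 Mlen 0.039 Flen 0.17 Fw 0.17 Fz -5.76 vel 0.006
42.8 Mwidth -0.257 Mlen -0.008 Flen -0.04 Fw -0.12 Fz -6.27 vel 0.006
42.8 [429.3 247.6 132.8] [ 0.0578  0.7718 -0.6315 -0.0474] yaw -1.3715020950199002 [-0.01 -0.13 -6.27] [ 0.044 -0.254 -0.028] 58.011684488864965 [-1.41  0.54  1.06  2.02 -0.57  1.08 -1.42]
```

Request:
arm_command(targets=[[1, 0, 0, 0, 0.01, -0.05, 0], [1, 0, 0, -1.5, 0.02, -0.1, 0], [1, 0, 0, -4.5, 0.03, -0.147, 0], [1, 0, 0, -8, 0.03, -0.147, 0], [1, 0, 0, -9.2, 0.03, -0.147, 0]])

```text
time_s: 43.22
eef_pos: [427.1, 247.2, 37.8]
orientation: [0.001, 0.774, -0.633, -0.001]
contact_force: [-1.9, -0.1, -6.2]
opening: 57.2
```

Request:
arm_command(targets=[[1, 0, 0, -0.3, 0, 0, 0], [1, 0, 0, -0.5, 0, 0, 0], [1, 0, 0, -0.55, 0, 0, 0], [1, 0, 0, -0.6, 0, 0, 0], [1, 0, 0, -0.6, 0, 0, 0]])

```text
time_s: 43.63
eef_pos: [430.2, 247.8, 35.5]
orientation: [-0.001, 0.774, -0.633, -0.0]
contact_force: [-0.7, -0.4, -6.8]
opening: 57.5
```

```bash
python3 chk.py
```

```text
43.6333 [430.2 247.8  35.5] [-7.000e-04  7.738e-01 -6.335e-01 -0.000e+00] yaw -1.372062719849753 [-0.7  -0.36 -6.84] [-0.039  0.091  0.076] 57.530970687229136 [-1.37  0.59  0.92  2.19 -0.75  0.71 -1.3 ]
```

Request:
arm_command(targets=[[1, 0, 0, -0.12, 0, 0, 0], [1, 0, 0, -0.2, 0, 0, 0], [1, 0, 0, -0.22, 0, 0, 0], [0.3, 0, 0, -0.22, 0, 0, 0], [0, 0, 0, -0.22, 0, 0, 0]])

```text
time_s: 44.05
eef_pos: [430.2, 247.7, 32.9]
orientation: [-0.001, 0.774, -0.634, -0.0]
contact_force: [0.0, -0.2, 0.1]
opening: 67.6
```

Request:
arm_command(targets=[[0, 0, 0, 0, 0, 0, 0], [0, 0, 0, 0, 0, 0, 0], [0, 0, 0, 1, 0, 0, 0], [0, 0, 0, 4.5, 0, 0, 0], [0, 0, 0, 8, 0, 0, 0]])

```text
time_s: 44.47
eef_pos: [429.3, 246.0, 113.4]
orientation: [0.002, 0.773, -0.634, 0.0]
contact_force: [0.6, 0.9, 0.4]
opening: 93.6
```

```bash
python3 chk.py
```

```text
44.4667 [429.3 246.  113.4] [ 1.600e-03  7.732e-01 -6.341e-01  2.000e-04] yaw -1.3736915080727239 [0.62 0.87 0.43] [-0.005  0.094 -0.01 ] 93.56762534726784 [-1.51  0.49  1.1   2.14 -0.59  0.86 -1.42]
```

Request:
arm_command(targets=[[0, 0.5, -3.9, 0, 0, 0, -0.07], [0, 1, -7.8, 0, 0, 0, -0.14], [0, 1.5, -11.7, 0, 0, 0, -0.21], [0, 2, -15.6, 0, 0, 0, -0.28], [0, 2.6, -19.5, 0, 0, 0, -0.32]])

```text
time_s: 44.88
eef_pos: [455.4, 50.8, 113.1]
orientation: [0.0, -0.662, 0.75, 0.0]
contact_force: [1.3, 0.7, -0.6]
opening: 93.9
```

Request:
arm_command(targets=[[0, 0.4, -3.5, 0, 0, 0, 0], [0, 0.9, -6.8, 0, 0, 0, 0], [0, 0.9, -6.8, 0, 0, 0, 0], [0, 0.9, -6.8, -2, 0, 0, 0], [0, 0.9, -6.8, -5, 0, 0, 0]])

```text
time_s: 45.3
eef_pos: [466.4, -16.0, 63.8]
orientation: [0.002, -0.662, 0.749, -0.001]
contact_force: [2.0, 1.2, -1.2]
opening: 93.9
```

```bash
python3 chk.py top:t13; python3 brk.py pics/t13.png 227 246
```

```text
45.3 [466.4 -16.   63.8] [ 1.900e-03 -6.624e-01  7.492e-01 -7.000e-04] yaw 4.5895947473673475 [ 2.    1.17 -1.21] [0.076 0.041 0.019] 93.89655372074202 [-0.91  0.52  1.02  2.24 -0.68  0.73 -1.11]
brackets [462.6 269.7] [[495.0, 238.0], [487.0, 282.0], [501.0, 253.0], [366.0, 306.0]] [37 35  2  2]
```

Request:
arm_command(targets=[[0, -0.15, -0.07, -1.5, 0, 0, 0], [0, -0.15, -0.07, -2.8, 0, 0, 0], [0, -0.15, -0.07, -3.1, 0, 0, 0], [0.3, -0.15, -0.07, -3.1, 0, 0, 0], [1, -0.15, -0.07, -3.1, 0, 0, 0]], force=60)

```text
time_s: 45.77
eef_pos: [463.5, -16.4, 32.4]
orientation: [0.0, -0.663, 0.749, -0.0]
contact_force: [-0.5, -0.0, -0.2]
opening: 83.8
```

Request:
arm_command(targets=[[1, 0, 0, 0, 0, 0, 0], [1, 0, 0, 0, 0, 0, 0], [1, 0, 0, 0, 0, 0, 0], [1, 0, 0, 0, 0, 0, 0], [1, 0, 0, 0, 0, 0, 0]])

```text
time_s: 46.18
eef_pos: [463.4, -16.3, 31.8]
orientation: [0.0, -0.663, 0.749, 0.0]
contact_force: [-2.2, 0.8, 8.3]
opening: 58.0
```

```bash
python3 chk.py
```

```text
46.1833 [463.4 -16.3  31.8] [ 2.000e-04 -6.629e-01  7.487e-01  1.000e-04] yaw 4.591010866809952 [-2.17  0.78  8.32] [-0.089  0.572 -0.05 ] 57.953760702121926 [-0.84  0.56  0.93  2.26 -0.76  0.67 -1.05]
```

Request:
arm_command(targets=[[1, 0, 0, 1, 0, 0, 0], [1, 0, 0, 4, 0, 0, 0], [1, 0, 0, 7.5, 0, 0, 0], [1, 0, 0, 9.5, 0, 0, 0], [1, 0, 0, 10, 0, 0, 0]])

```text
time_s: 46.6
eef_pos: [464.1, -16.3, 133.6]
orientation: [0.001, -0.663, 0.749, -0.0]
contact_force: [1.0, -0.0, -6.2]
opening: 57.6
```

Request:
arm_command(targets=[[1, 0, 0, 0, 0.006, 0.05, 0], [1, 0, 0, 0, 0.012, 0.1, 0], [1, 0, 0, 0, 0.018, 0.149, 0], [1, 0, 0, 0, 0.018, 0.149, 0], [1, 0, 0, 0, 0.018, 0.149, 0]])

```text
time_s: 47.02
eef_pos: [463.0, -16.8, 130.4]
orientation: [-0.05, -0.661, 0.747, 0.056]
contact_force: [-0.7, -0.7, -5.3]
opening: 57.5
```

```bash
python3 feel.py -0.122 10; python3 chk.py
```

```text
47.02 Mwidth -0.191 Mlen -0.078 Flen -0.59 Fw -0.82 Fz -5.27 vel 0.025
47.07 Mwidth -0.216 Mlen -0.063 Flen -1.11 Fw 0.35 Fz -5.70 vel 0.019
47.12 Mwidth -0.205 Mlen -0.014 Flen -0.72 Fw 0.72 Fz -6.87 vel 0.010
47.17 Mwidth -0.229 Mlen -0.039 Flen 0.64 Fw 0.56 Fz -6.37 vel 0.006
47.22 Mwidth -0.275 Mlen -0.028 Flen 0.28 Fw -0.28 Fz -6.18 vel 0.007
47.27 Mwidth -0.191 Mlen -0.081 Flen 0.75 Fw 0.73 Fz -7.09 vel 0.005
47.32 Mwidth -0.207 Mlen 0.020 Flen -0.24 Fw 0.07 Fz -6.57 vel 0.006
47.37 Mwidth -0.201 Mlen 0.040 Flen -0.05 Fw 0.26 Fz -6.36 vel 0.005
47.42 Mwidth -0.188 Mlen -0.003 Flen -0.01 Fw 0.59 Fz -6.24 vel 0.004
47.47 Mwidth -0.241 Mlen -0.012 Flen -0.08 Fw 0.41 Fz -4.99 vel 0.005
47.4667 [463.1 -16.2 131.5] [-0.0496 -0.6612  0.7465  0.0562] yaw 4.591276857392842 [-0.03  0.41 -4.99] [-0.042 -0.237  0.014] 58.18501336257875 [-0.94  0.51  1.12  2.09 -0.53  1.05 -1.21]
```

```bash
python3 chk.py side:s14; python3 -c "
import cv2
a=cv2.imread('pics/s14.png')[100:320,200:440]
cv2.imwrite('pics/z14.png',cv2.resize(a,None,fx=3,fy=2.7))"
```

```text
47.4667 [463.1 -16.2 131.5] [-0.0496 -0.6612  0.7465  0.0562] yaw 4.591276857392842 [-0.03  0.41 -4.99] [-0.042 -0.237  0.014] 58.18501336257875 [-0.94  0.51  1.12  2.09 -0.53  1.05 -1.21]
```

View pics/z14.png

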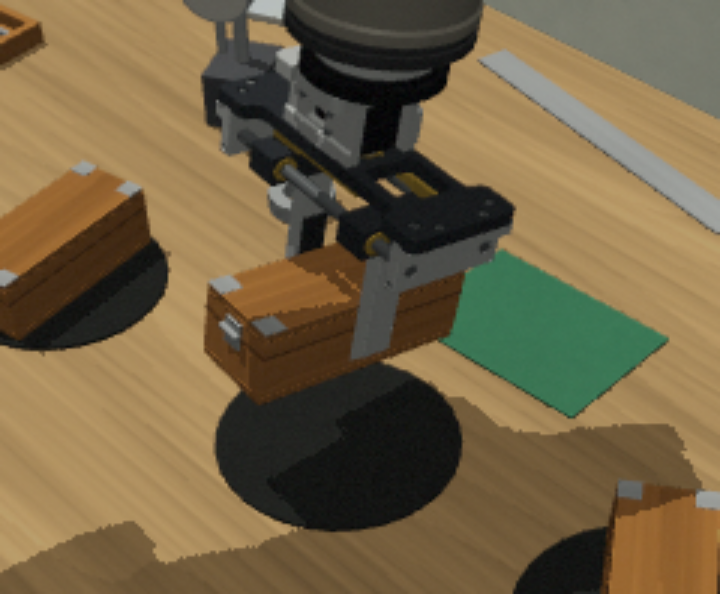

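Request:
arm_command(targets=[[1, 2, -0.24, 0, -0.006, -0.05, 0], [1, 4, -0.49, 0, -0.012, -0.1, 0], [1, 5, -0.61, 0, -0.018, -0.149, 0], [1, 1, -0.12, 0, -0.018, -0.149, 0], [1, -3, 0.37, 0, -0.018, -0.149, 0]])

```text
time_s: 47.93
eef_pos: [437.6, -14.4, 131.5]
orientation: [-0.0, -0.662, 0.749, -0.001]
contact_force: [-0.9, -0.2, -3.9]
opening: 57.7
```

```bash
python3 feel.py -0.122 12; python3 chk.py
```

```text
47.93 Mwidth 0.332 Mlen -0.022 Flen -0.82 Fw -0.32 Fz -3.91 vel 1.373
47.98 Mwidth 1.577 Mlen -0.692 Flen -11.27 Fw -8.94 Fz -10.03 vel 0.111
48.03 Mwidth -0.342 Mlen 0.476 Flen 2.68 Fw 1.70 Fz -5.74 vel 0.117
48.08 Mwidth -0.000 Mlen 0.073 Flen 1.16 Fw 0.06 Fz -4.83 vel 0.075
48.13 Mwidth 0.030 Mlen -0.031 Flen 0.04 Fw -0.78 Fz -5.53 vel 0.048
48.18 Mwidth 0.076 Mlen -0.029 Flen 0.71 Fw -0.81 Fz -5.96 vel 0.037
48.23 Mwidth 0.143 Mlen 0.009 Flen -0.27 Fw -0.19 Fz -6.68 vel 0.021
48.28 Mwidth 0.156 Mlen -0.058 Flen 0.22 Fw 0.14 Fz -6.74 vel 0.011
48.33 Mwidth 0.079 Mlen -0.012 Flen -0.26 Fw 0.27 Fz -5.93 vel 0.007
48.38 Mwidth 0.156 Mlen -0.022 Flen -0.34 Fw -0.01 Fz -6.35 vel 0.006
48.43 Mwidth 0.127 Mlen 0.022 Flen 0.42 Fw 0.22 Fz -6.25 vel 0.004
48.48 Mwidth 0.144 Mlen -0.063 Flen 0.00 Fw -0.09 Fz -5.97 vel 0.003
48.4833 [438.9 -13.9 131.9] [-2.000e-04 -6.625e-01  7.491e-01 -6.000e-04] yaw 4.589784008737665 [-0.01 -0.09 -5.97] [-0.045  0.15  -0.005] 58.02256864313633 [-1.15  0.38  1.27  2.25 -0.49  0.84 -1.26]
```

Run:
```python
from h import *
from scipy.spatial.transform import Rotation as Ro
y=-.122; w=np.array([-np.sin(y),np.cos(y),0])
Rz=Ro.from_euler('z',y)
for th in (0,.15):
    T=Ro.from_rotvec(w*th)
    tcp=np.array([463.1,-16.2,131.5]); 
    # case centre ~ TCP + tool offset: at grasp TCP z 32, centre z 32
    P=[tcp+T.apply(Rz.apply([sx*64,sy*23,29])) for sx in(-1,1) for sy in(1,-1)]
    print(th,proj("side",P).round(1).tolist())
im=cv2.imread("pics/s14.png"); hsv=cv2.cvtColor(im,cv2.COLOR_BGR2HSV)
g=((hsv[:,:,1]<75)&(hsv[:,:,2]>110)).astype(np.uint8)
n,lab,st,ce=cv2.connectedComponentsWithStats(g)
print([(ce[i].round(1).tolist(),int(st[i,4])) for i in range(1,n) if 255<ce[i][0]<360 and 180<ce[i][1]<250 and st[i,4]>8])
```

```text
0 [[271.9, 210.1], [287.0, 226.1], [332.9, 180.4], [349.0, 194.5]]
0.15 [[274.1, 204.9], [289.4, 220.7], [334.4, 183.8], [350.4, 197.9]]
[([274.3, 204.8], 50), ([275.7, 221.4], 19)]
```

Request:
arm_command(targets=[[1, 1.5, -0.15, 0, 0, 0, 0], [1, 2.45, -0.24, -2, 0, 0, 0], [1, 2.45, -0.24, -5.5, 0, 0, 0], [1, 2.45, -0.24, -8.6, 0, 0, 0], [1, 2.45, -0.24, -9.4, 0, 0, 0]])

```text
time_s: 48.9
eef_pos: [461.2, -16.4, 34.6]
orientation: [-0.002, -0.663, 0.749, 0.001]
contact_force: [-2.4, 0.4, -5.9]
opening: 57.5
```

Request:
arm_command(targets=[[1, 0, 0, -0.3, 0, 0, 0], [1, 0, 0, -0.45, 0, 0, 0], [1, 0, 0, -0.5, 0, 0, 0], [1, 0, 0, -0.55, 0, 0, 0], [1, 0, 0, -0.58, 0, 0, 0]])

```text
time_s: 49.32
eef_pos: [463.7, -15.3, 33.0]
orientation: [0.001, -0.663, 0.749, -0.001]
contact_force: [1.3, 1.1, -5.8]
opening: 57.5
```

Request:
arm_command(targets=[[1, -0.03, -0.1, -0.08, 0, 0, 0], [1, -0.03, -0.1, -0.12, 0, 0, 0], [0.3, -0.03, -0.1, -0.12, 0, 0, 0], [0, -0.03, -0.1, -0.12, 0, 0, 0], [0, -0.03, -0.1, -0.12, 0, 0, 0]])

```text
time_s: 49.73
eef_pos: [463.0, -16.6, 31.2]
orientation: [0.0, -0.663, 0.749, -0.0]
contact_force: [-0.6, -0.5, 0.8]
opening: 74.1
```

Request:
arm_command(targets=[[0, 0, 0, 0, 0, 0, 0], [0, 0, 0, 1, 0, 0, 0], [0, 0, 0, 4.5, 0, 0, 0], [0, -0.1, 1, 8, 0, 0, 0.02], [0, -0.6, 4.8, 8, 0, 0, 0.09]])

```text
time_s: 50.15
eef_pos: [459.4, 27.0, 115.4]
orientation: [0.002, -0.693, 0.721, -0.002]
contact_force: [2.4, -0.0, -0.2]
opening: 94.1
```

Request:
arm_command(targets=[[0, -0.5, 3.9, 0, 0, 0, 0.07], [0, -1, 7.8, 0, 0, 0, 0.14], [0, -1.5, 11.7, 0, 0, 0, 0.2], [0, -2, 15.6, 0, 0, 0, 0.23], [0, -2.6, 19.5, 0, 0, 0, 0.23]])

```text
time_s: 50.57
eef_pos: [430.1, 228.4, 111.1]
orientation: [-0.0, 0.774, -0.633, 0.0]
contact_force: [1.0, 0.1, 0.0]
opening: 94.1
```

```bash
python3 chk.py top:t15; python3 brk.py pics/t15.png 336 233
```

```text
50.5667 [430.1 228.4 111.1] [-4.000e-04  7.744e-01 -6.327e-01  1.000e-04] yaw -1.3699510353356559 [1.   0.09 0.01] [ 0.036  0.071 -0.043] 94.05527716719828 [-1.47  0.46  1.08  2.16 -0.56  0.83 -1.42]
brackets [463.1 -16.6] [[398.0, -31.0], [403.0, 13.0], [529.0, -2.0], [523.0, -47.0]] [42 39 36 33]
```

Request:
arm_command(targets=[[0, 0, 1.9, 0, 0, 0, -0.002], [0, 0, 1.9, -1.5, 0, 0, -0.002], [0, 0, 1.9, -4.8, 0, 0, -0.002], [0, 0, 1.9, -7.3, 0, 0, -0.002], [0.3, 0, 1.9, -7.8, 0, 0, -0.002]], force=60)

```text
time_s: 51.03
eef_pos: [429.2, 244.2, 30.1]
orientation: [0.002, 0.773, -0.634, 0.0]
contact_force: [-1.6, -0.8, -0.6]
opening: 90.0
```

Request:
arm_command(targets=[[1, 0, 0, 0, 0, 0, 0], [1, 0, 0, 0, 0, 0, 0], [1, 0, 0, 0, 0, 0, 0], [1, 0, 0, 0, 0, 0, 0], [1, 0, 0, 0, 0, 0, 0]])

```text
time_s: 51.45
eef_pos: [431.2, 246.5, 34.0]
orientation: [-0.001, 0.773, -0.634, 0.0]
contact_force: [-0.4, -6.1, 11.1]
opening: 57.9
```

```bash
python3 chk.py
```

```text
51.45 [431.2 246.5  34. ] [-0.0012  0.7732 -0.6341  0.    ] yaw -1.373793096854619 [-0.42 -6.05 11.12] [-2.122  0.2    0.139] 57.87150235831996 [-1.34  0.58  0.89  2.19 -0.73  0.7  -1.32]
```

Request:
arm_command(targets=[[1, 0, 0, 1, 0, 0, 0], [1, 0, 0, 4, 0, 0, 0], [1, 0, 0, 7.5, 0, 0, 0], [1, 0, 0, 9.5, 0, 0, 0], [1, 0, 0, 9.8, 0, 0, 0]])

```text
time_s: 51.87
eef_pos: [431.8, 245.7, 134.2]
orientation: [-0.002, 0.773, -0.635, 0.0]
contact_force: [0.7, 1.4, -6.9]
opening: 57.6
```

```bash
sed -i 's/^    if i<N-1/    print("    tau567",s["tau"][4:].round(3))\n    if i<N-1/' feel.py; python3 feel.py 0.2 5
```

```text
51.87 Mwidth -0.050 Mlen 0.062 Flen 0.98 Fw 1.20 Fz -6.87 vel 0.029
    tau567 [ 1.182  1.356 -0.956]
51.92 Mwidth 0.028 Mlen 0.039 Flen 1.20 Fw 0.68 Fz -6.00 vel 0.066
    tau567 [ 0.783  0.573 -0.555]
51.97 Mwidth 0.115 Mlen 0.030 Flen -0.42 Fw 0.16 Fz -7.33 vel 0.042
    tau567 [ 0.663  0.411 -0.473]
52.02 Mwidth 0.145 Mlen -0.015 Flen -0.23 Fw -0.39 Fz -6.69 vel 0.023
    tau567 [ 0.284  0.1   -0.193]
52.07 Mwidth 0.150 Mlen 0.001 Flen -0.61 Fw -0.52 Fz -6.90 vel 0.014
    tau567 [ 0.089 -0.006 -0.058]
```

Request:
arm_command(targets=[[1, 2.94, 0.61, 0, 0, 0, 0], [1, 4.9, 1.01, 0, 0, 0, 0], [1, 4.9, 1.01, 0, 0, 0, 0], [1, 0.98, 0.2, 0, 0, 0, 0], [1, -2.94, -0.61, 0, 0, 0, 0]])

```text
time_s: 52.48
eef_pos: [403.9, 237.4, 129.5]
orientation: [0.001, 0.772, -0.636, 0.002]
contact_force: [-1.2, 0.3, -4.4]
opening: 57.5
```

```bash
python3 feel.py 0.2 11; python3 chk.py
```

```text
52.48 Mwidth 0.252 Mlen 0.078 Flen -1.17 Fw 0.50 Fz -4.40 vel 1.394
    tau567 [-1.989  0.445  2.805]
52.53 Mwidth 1.311 Mlen -0.816 Flen -9.08 Fw -8.48 Fz -10.61 vel 0.101
    tau567 [-1.574 -6.264  1.885]
52.58 Mwidth 0.047 Mlen 0.169 Flen 0.42 Fw 0.26 Fz -6.46 vel 0.112
    tau567 [ 1.34  -0.663 -1.609]
52.63 Mwidth 0.010 Mlen 0.085 Flen 1.58 Fw 0.22 Fz -6.05 vel 0.077
    tau567 [ 0.697  0.41  -0.653]
52.68 Mwidth -0.013 Mlen 0.042 Flen 0.64 Fw -0.03 Fz -5.74 vel 0.047
    tau567 [ 0.293  0.326 -0.239]
52.73 Mwidth 0.058 Mlen 0.003 Flen 0.52 Fw 0.24 Fz -6.08 vel 0.030
    tau567 [ 0.092  0.167 -0.074]
52.78 Mwidth 0.099 Mlen 0.025 Flen 0.65 Fw 0.08 Fz -5.85 vel 0.017
    tau567 [ 0.008  0.066 -0.012]
52.83 Mwidth 0.085 Mlen -0.051 Flen 0.70 Fw 0.38 Fz -5.62 vel 0.007
    tau567 [-0.02   0.013  0.009]
52.88 Mwidth 0.078 Mlen -0.025 Flen 0.95 Fw -0.58 Fz -6.63 vel 0.003
    tau567 [-0.024 -0.014  0.014]
52.93 Mwidth 0.130 Mlen -0.021 Flen 0.14 Fw 0.46 Fz -5.84 vel 0.004
    tau567 [-0.02  -0.026  0.014]
52.98 Mwidth 0.091 Mlen 0.003 Flen -0.02 Fw -0.77 Fz -6.48 vel 0.005
    tau567 [-0.012 -0.032  0.011]
52.9833 [404.4 239.3 130.9] [ 0.      0.7726 -0.6349  0.0008] yaw -1.3757330893875244 [ 0.13 -0.76 -6.48] [-0.015  0.09  -0.041] 57.38324780758587 [-1.61  0.4   1.16  2.18 -0.5   0.85 -1.51]
```

Request:
arm_command(targets=[[1, 1.5, 0.4, 0, 0, 0, 0], [1, 2.66, 0.72, -2, 0, 0, 0], [1, 2.66, 0.72, -5.5, 0, 0, 0], [1, 2.66, 0.72, -8.4, 0, 0, 0], [1, 2.66, 0.72, -9.2, 0, 0, 0]])

```text
time_s: 53.4
eef_pos: [429.2, 245.4, 35.7]
orientation: [0.002, 0.773, -0.635, 0.0]
contact_force: [-2.8, -1.4, -6.8]
opening: 57.3
```

Request:
arm_command(targets=[[1, 0, 0, -0.2, 0, 0, 0], [1, 0, 0, -0.35, 0, 0, 0], [1, 0, 0, -0.4, 0, 0, 0], [1, 0, 0, -0.4, 0, 0, 0], [1, 0, 0, -0.4, 0, 0, 0]])

```text
time_s: 53.82
eef_pos: [430.7, 247.6, 36.0]
orientation: [-0.001, 0.773, -0.634, 0.0]
contact_force: [0.8, 0.3, -6.3]
opening: 57.6
```

Request:
arm_command(targets=[[1, 0, -0.1, -0.15, 0, 0, 0], [1, 0, -0.1, -0.22, 0, 0, 0], [1, 0, -0.1, -0.25, 0, 0, 0], [0.3, 0, -0.1, -0.25, 0, 0, 0], [0, 0, -0.1, -0.25, 0, 0, 0]])

```text
time_s: 54.23
eef_pos: [430.7, 246.3, 33.1]
orientation: [-0.001, 0.773, -0.634, 0.0]
contact_force: [0.2, -0.2, 0.0]
opening: 67.9
```

Request:
arm_command(targets=[[0, 0, 0, 0, 0, 0, 0], [0, 0, 0, 1, 0, 0, 0], [0, 0, 0, 4.5, 0, 0, 0], [0, 0, 0, 8, 0, 0, 0], [0, 0.4, -3.5, 8.5, 0, 0, 0.06]])

```text
time_s: 54.65
eef_pos: [435.2, 217.4, 121.5]
orientation: [-0.002, 0.794, -0.608, 0.001]
contact_force: [2.4, -0.7, 1.1]
opening: 93.5
```

```bash
python3 chk.py
```

```text
54.65 [435.2 217.4 121.5] [-0.0021  0.7938 -0.6082  0.0011] yaw -1.3076536780695827 [ 2.38 -0.72  1.08] [-0.018  0.06   0.014] 93.49899037539761 [-1.46  0.43  1.08  2.16 -0.51  0.84 -1.37]
```

Request:
arm_command(targets=[[0, 0.4, -4, 0, 0, 0, 0.04], [0, 0.9, -8, 0, 0, 0, 0.08], [0, 1.3, -12, 0, 0, 0, 0.12], [0, 1.8, -16, 0, 0, 0, 0.16], [0, 2.2, -20, 0, 0, 0, 0.2]])

```text
time_s: 55.07
eef_pos: [456.2, 9.2, 118.3]
orientation: [-0.001, 0.849, -0.528, 0.001]
contact_force: [1.1, 0.5, -0.3]
opening: 94.2
```

Request:
arm_command(targets=[[0, 0.4, -4, 0, 0, 0, 0.04], [0, 0.9, -8, 0, 0, 0, 0.08], [0, 1.3, -12, 0, 0, 0, 0.12], [0, 1.8, -16, 0, 0, 0, 0.16], [0, 2.2, -20, 0, 0, 0, 0.18]])

```text
time_s: 55.48
eef_pos: [477.9, -188.2, 118.2]
orientation: [-0.0, 0.893, -0.449, 0.001]
contact_force: [0.8, -0.0, 0.5]
opening: 93.9
```

```bash
python3 chk.py top:t16; python3 brk.py pics/t16.png 227 246
```

```text
55.4833 [ 477.9 -188.2  118.2] [-4.000e-04  8.934e-01 -4.493e-01  5.000e-04] yaw -0.9318692443493437 [ 0.82 -0.03  0.48] [0.018 0.065 0.031] 93.89164082907293 [-0.47  0.41  0.9   2.1  -0.44  0.83 -0.24]
brackets [429.1 246.2] [[372.0, 212.0], [363.0, 256.0], [496.0, 237.0], [486.0, 280.0]] [43 43 35 35]
```

Request:
arm_command(targets=[[0, 0.6, -4, 0, 0, 0, 0], [0, 0.95, -6.5, 0, 0, 0, 0], [0, 0.95, -6.5, -1.5, 0, 0, 0], [0, 0.95, -6.5, -4.5, 0, 0, 0], [0, 0.95, -6.5, -7.5, 0, 0, 0]])

```text
time_s: 55.95
eef_pos: [488.1, -252.4, 42.8]
orientation: [-0.0, 0.893, -0.451, 0.002]
contact_force: [0.7, 0.7, -0.3]
opening: 94.1
```

Request:
arm_command(targets=[[0, 0, 0, -0.9, 0, 0, 0], [0, 0, 0, -0.9, 0, 0, 0], [0.4, 0, 0, -0.9, 0, 0, 0], [1, 0, 0, -0.9, 0, 0, 0], [1, 0, 0, -0.9, 0, 0, 0]], force=60)

```text
time_s: 56.37
eef_pos: [488.4, -251.7, 35.1]
orientation: [-0.0, 0.893, -0.45, 0.001]
contact_force: [0.4, 0.1, 0.0]
opening: 77.4
```

Request:
arm_command(targets=[[1, 0, 0, 0, 0, 0, 0], [1, 0, 0, 0, 0, 0, 0], [1, 0, 0, 0, 0, 0, 0], [1, 0, 0, 1, 0, 0, 0], [1, 0, 0, 4, 0, 0, 0]])

```text
time_s: 56.78
eef_pos: [485.3, -250.3, 71.6]
orientation: [0.0, 0.893, -0.45, -0.002]
contact_force: [-0.5, 0.8, -5.5]
opening: 57.8
```

```bash
python3 chk.py
```

```text
56.7833 [ 485.3 -250.3   71.6] [ 4.000e-04  8.928e-01 -4.504e-01 -2.400e-03] yaw -0.9344403658063495 [-0.48  0.75 -5.53] [ 0.1    0.063 -0.035] 57.798605821490675 [-0.26  0.53  0.8   2.05 -0.54  0.78 -0.06]
```

Request:
arm_command(targets=[[1, 0, 0, 3, 0, 0, 0], [1, 1.6, 1.19, 5.5, 0, 0, 0], [1, 4.01, 2.98, 6, 0, 0, 0], [1, 4.01, 2.98, 6, 0, 0, 0], [1, 4.01, 2.98, 6, 0, 0, 0]])

```text
time_s: 57.2
eef_pos: [528.6, -220.0, 134.0]
orientation: [-0.0, 0.893, -0.449, 0.0]
contact_force: [-0.2, -0.1, -6.1]
opening: 57.7
```

```bash
python3 feel.py 0.637 5 | grep -v tau
```

```text
57.2 Mwidth 0.091 Mlen 0.102 Flen -0.21 Fw 0.03 Fz -6.14 vel 0.036
57.25 Mwidth 0.023 Mlen -0.008 Flen 0.56 Fw -0.82 Fz -7.08 vel 0.023
57.3 Mwidth 0.193 Mlen 0.090 Flen -0.18 Fw 0.16 Fz -6.08 vel 0.014
57.35 Mwidth 0.192 Mlen 0.039 Flen 0.18 Fw -0.37 Fz -5.92 vel 0.009
57.4 Mwidth 0.160 Mlen 0.118 Flen -0.33 Fw 0.54 Fz -5.93 vel 0.005
```

Request:
arm_command(targets=[[1, 0, 0, 0, 0, 0, 0], [1, 0, 0, 0, 0, 0, 0], [1, 0, 0, 0, 0, 0, 0], [1, -3.21, -2.39, 0, 0, 0, 0], [1, -6.42, -4.78, 0, 0, 0, 0]])

```text
time_s: 57.82
eef_pos: [463.8, -269.0, 133.2]
orientation: [0.0, 0.894, -0.449, 0.0]
contact_force: [0.1, -2.8, -5.9]
opening: 57.6
```

```bash
python3 feel.py 0.637 11| grep -v tau; python3 chk.py
```

```text
57.82 Mwidth 0.525 Mlen -0.167 Flen -1.61 Fw -2.33 Fz -5.94 vel 0.671
57.87 Mwidth 1.497 Mlen -0.025 Flen -13.75 Fw -0.68 Fz -7.43 vel 0.110
57.92 Mwidth 0.222 Mlen 0.073 Flen 0.32 Fw 0.10 Fz -5.73 vel 0.063
57.97 Mwidth 0.168 Mlen 0.033 Flen 0.64 Fw -0.68 Fz -6.59 vel 0.043
58.02 Mwidth 0.174 Mlen 0.034 Flen -0.85 Fw -0.00 Fz -5.32 vel 0.024
58.07 Mwidth 0.112 Mlen 0.076 Flen -0.48 Fw 0.14 Fz -7.13 vel 0.014
58.12 Mwidth -0.007 Mlen 0.046 Flen 0.17 Fw 0.57 Fz -5.80 vel 0.010
58.17 Mwidth -0.050 Mlen 0.064 Flen 0.18 Fw -1.08 Fz -6.16 vel 0.008
58.22 Mwidth -0.009 Mlen 0.045 Flen -0.16 Fw 1.28 Fz -6.92 vel 0.003
58.27 Mwidth 0.030 Mlen 0.057 Flen -0.13 Fw -0.44 Fz -6.07 vel 0.003
58.32 Mwidth -0.015 Mlen 0.033 Flen -0.41 Fw 0.23 Fz -6.33 vel 0.005
58.3167 [ 463.9 -268.9  133.4] [-1.000e-04  8.931e-01 -4.499e-01  4.000e-04] yaw -0.9333367722186865 [-0.47 -0.06 -6.33] [ 0.036  0.008 -0.027] 57.92314805546613 [-0.31  0.43  0.9   2.04 -0.44  0.88 -0.09]
```

Request:
arm_command(targets=[[1, 0.8, 1.1, 1.5, 0, 0, 0], [1, 2.5, 3.5, 3.5, 0, 0, 0], [1, 4.6, 6.3, 5.5, 0, 0, 0], [1, 6.7, 9.2, 7.5, 0, 0, 0], [1, 8.8, 12.2, 9, 0, 0, 0]])

```text
time_s: 58.73
eef_pos: [552.6, -146.0, 225.2]
orientation: [-0.0, 0.893, -0.45, 0.001]
contact_force: [1.3, -0.3, -6.3]
opening: 57.5
```

Request:
arm_command(targets=[[1, 2.1, 2.9, 0.2, 0, 0, 0], [1, 4.2, 5.8, 0.4, 0, 0, 0], [1, 6.2, 8.6, 0.4, 0, 0, 0], [1, 7.8, 10.7, 0.4, 0, 0, 0], [1, 8.7, 12, 0.4, 0, 0, 0]])

```text
time_s: 59.15
eef_pos: [640.1, -23.1, 226.8]
orientation: [-0.0, 0.894, -0.448, 0.0]
contact_force: [-0.3, 0.6, -5.8]
opening: 57.3
```

Request:
arm_command(targets=[[1, 0, 0, 0, 0, 0, 0], [1, 0, 0, 0, 0, 0, 0], [1, 0, 0, 0, 0, 0, 0], [1, 0, 0, 0, 0, 0, 0], [1, 0, 0, 0, 0, 0, 0]])

```text
time_s: 59.57
eef_pos: [638.0, -28.5, 227.7]
orientation: [-0.0, 0.892, -0.451, 0.0]
contact_force: [0.0, -0.3, -6.1]
opening: 57.6
```

```bash
python3 chk.py side:s17 top:t17
```

```text
59.5667 [638.  -28.5 227.7] [-2.000e-04  8.925e-01 -4.511e-01  4.000e-04] yaw -0.9359835510113916 [ 0.04 -0.27 -6.05] [-0.005  0.033  0.039] 57.580141577879225 [-0.71  0.5   0.91  1.72 -0.43  1.14 -0.61]
```

View pics/s17.png

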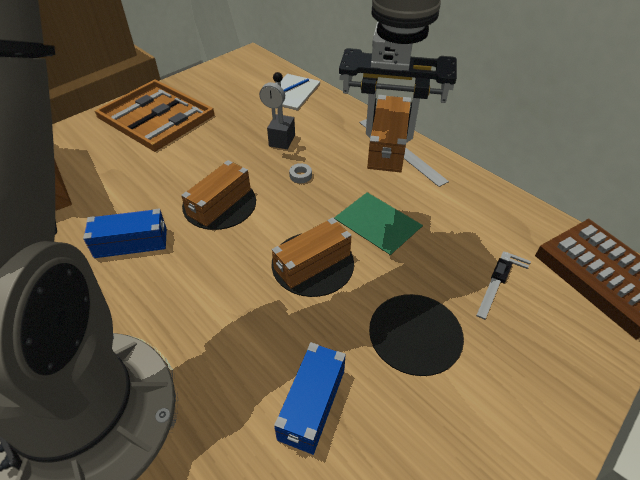

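View pics/t17.png

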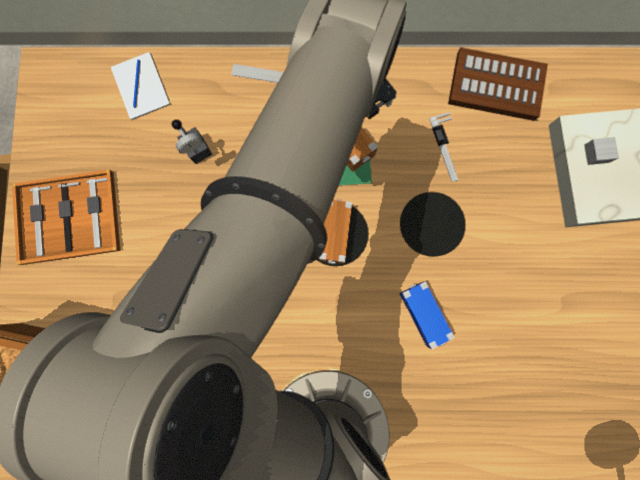

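```bash
python3 - <<'E'
from h import *
from scipy.spatial.transform import Rotation as Ro
y=.635; w=np.array([-np.sin(y),np.cos(y),0]); Rz=Ro.from_euler('z',y); tcp=np.array([638,-28.5,227.7])
for th in(-.1,0,.1):
    T=Ro.from_rotvec(w*th)
    print(th,proj("side",[tcp+T.apply(Rz.apply([-70,sy*29,sz*29])) for sz in(1,-1) for sy in(1,-1)]).round(1).tolist())
im=cv2.imread("pics/s17.png")[60:200,330:470]; cv2.imwrite("pics/z17.png",cv2.resize(im,None,fx=4,fy=4))
E
python3 chk.py
```

```text
-0.1 [[368.8, 143.1], [404.8, 147.0], [366.7, 168.7], [400.7, 172.6]]
0 [[369.3, 138.6], [405.5, 142.4], [366.7, 166.8], [401.0, 170.7]]
0.1 [[369.9, 133.9], [406.2, 137.7], [366.9, 164.4], [401.5, 168.4]]
59.6667 [638.1 -28.1 227.7] [-3.000e-04  8.926e-01 -4.509e-01  4.000e-04] yaw -0.9355392130423026 [ 0.23 -0.18 -6.53] [ 0.034  0.01  -0.022] 57.6180843208712 [-0.71  0.5   0.91  1.72 -0.43  1.14 -0.61]
```

View pics/z17.png

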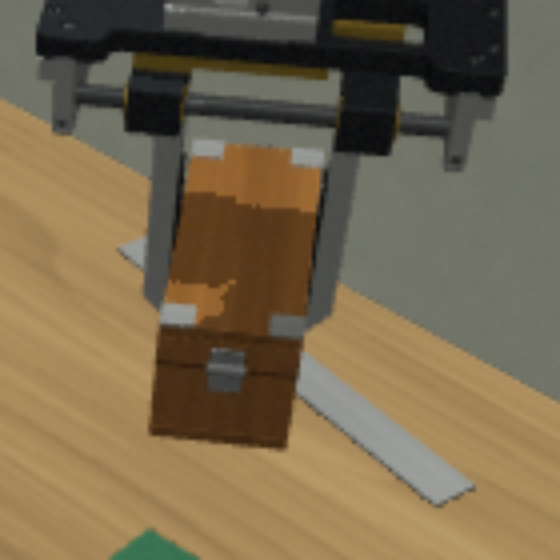

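```bash
python3 -c "
from workcell import ticket,state
print(ticket.job_done()); print(state()['time_s'],state()['eef_pos'])"
```

```text
the job is handed in; nothing more can be done
None
the job is handed in; nothing more can be done
```

I lifted, shook and put back the left, middle and right cases in that order. I judged the right case to be the one that rattles, and handed in while holding it over the middle of the green mat, at about 59.7 s.

**Which case rattles:** The first round of shakes did not settle it, and tilting each case by about 0.15 rad gave nearly the same moment swing (about 0.7 N m) for all three. That disagrees with a loose disc running to the low end, and I could not explain it. I then lifted the middle case twice more and the left case twice more for further tests. I lifted the right case a second time for one hard stop. Here is what a sharp stop towards each case's near end did to the resting moment about its width axis:

| Case | Before stop (N m) | After stop (N m) | Change |
|---|---|---|---|
| Middle | 0.13 | 0.14 | about none |
| Left | 0.15 | 0.10 | small |
| Right | 0.18 | 0.0 | fell about 0.3 s after the hand stopped |

So the choice of the right case rests mainly on that last stop.

**Last checks:**
- **Left case:** standing at (429, 246); its mat centre measured (429, 247).
- **Middle case:** standing at (463, -17), the same as its mat centre.
- **Held case:** tool at (638, -28, 228) mm against a green mat centre of (638, -28). The underside is about 20 cm up, and the side view shows it level to about 0.03 rad.
- **Measuring tools:** they look unmoved in the pictures.

**Hard set-down:** In one set-down the middle case touched its mat with a brief 47 N at the wrist. That was the held case on the mat, not the arm or gripper body, and well under the 120 N wrist limit.

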